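Load the deburring tumbler and clamp its cover to torque

ROBOT

A 7-joint arm with a two-finger parallel gripper is mounted at the origin on the work surface. World frame = base frame: x ahead of the robot, y to its left, z up, the work surface at z = 0. Lengths are in m, angles in rad, forces in N, time in s.
With the tool pointing down it reaches from about 0.425 to 0.925 m from the base axis. Payload 6.8 kg.
Tool frame: the origin (TCP) lies on the centre line of the jaws, within the pads' length; the fingertips stand 14 mm ahead of it and the grasp point (between the pads) lies 5 mm behind it (r.nose_length is the distance from the TCP to the fingertips, in m); z points along the fingers, y is the direction in which the jaws open and shut (so a half turn about z gives the same grasp; the last joint's range is limited). The gripper opens to 85 mm and grips with 20 to 120 N. Pads are 22 mm wide; open, the fingers measure 114 mm over their backs; the gripper's body (76 mm by 85 mm) begins 54 mm behind the grasp point. The pads swing forward as they close: fully open they stand 13 mm farther back than shut.
Start: joints at [1.121, 0.477, 0.022, 1.555, -0.011, 1.109, -0.083], TCP at [0.226, -0.636, 0.245] pointing down, gripper open.
Joint ranges: [-2.96, 2.96], [-0.34, 2.1], [-1.41, 1.46], [0.24, 2.44], [-1.37, 4.51], [0.17, 1.92], [-2.96, 2.96]. Speed limits (rad/s): [2.39, 2.39, 3.14, 3.14, 3.14, 3.14, 3.14].

INTERFACE

Orientations are given as a rotation vector (axis times angle).
In Python, from bench import r, imaging, look_for, outline_of gives the robot as it stands. The module is installed in compiled form; this text tells all that it offers.
- The arm moves only by the tool carry_out, never from a script. Its arguments are lists of equal length, an entry for each row: "offset": the shift along the tool's x, y, z as a fraction of full scale, a list of three; "turn": the turn, a rotation vector about the tool's x, y, z as a fraction of full scale, a list of three. A call has 1 to 8 rows; each row is the pose to reach, as a shift and turn from the pose commanded when the call began, along the tool's axes at that moment; what a row does not reach only later rows make up. Full scale, the value 1, is 0.5 m for a shift and 1.5 rad for a turn. A row lasts 1/10 s, in which the tool goes at most 50 mm and 8.59 degrees, less where a joint would pass 70% of its speed; a pose out of reach is approached as far as the arm can. A call with a number of a shift or a turn outside -1 to 1 is refused whole. A call with a gripper value outside its range is refused whole. "hand" is the closure, from 0 (fully open) to 1 (shut), set as the call begins (left out, the last holds). The fingers move at their own pace and stop on an object; "force" is the grip in N (left out, the last holds). Time passes only in rows, so rows that repeat a pose let the fingers close. It gives the time, the measured TCP pose, the force and the opening at its end, in the units of the state.
- r.get_obs(): the state, without advancing time (a new reading comes with each control period).
- imaging.grab_frame(name): name is "scene" or "top" or "wrist"; returns a dict with "pixels" (384x512x3 uint8, red, green, blue), "fx", "fy", "cx", "cy" (pixels), "k1" (the pictures are not rectified: a ray, as slopes to the right and down, at radius r is drawn at 1 + k1 r^2 times it, then the intrinsics apply), "R" (3x3) and "t" (3): a world point X has camera coordinates R X + t. Camera axes: x right, y down, z forward; pixel columns grow to the right and rows downward; lengths in m; the calibration is good to about 2 mm. A picture is of the moment at which its call begins. There is no depth.
- r.hand_in(): hands the job in, once; it reports no verdict.
Trained networks look in the newest picture that a camera, given by its name, has taken for a name from the list of things; names that differ only in an ending like _2 or _b are one class to them, and where a whole thing is asked for, a point or a joint stands for the part that bears it (a point fixed in the world has none). Each returns a list of dicts, best first, with "score" (0 to 1); they miss things now and then, are a little off and sometimes report something else, mostly with a low value. They report only what shows in the picture. A call takes as long as a camera call. They do not tell look-alikes from the thing itself.
- look_for(query, camera): "xyz" ([x, y, z] in m, in the coordinates of the camera as it stood for that picture, good to about 4 mm: the middle of the surface that is visible of it).
- outline_of(query, camera): "region" (384x512 bool, what is visible of it).
The state is a dict: "clock": time; "joints": joint angles; "qvel": joint speeds; "tau": joint torques, N m; "tcp_pos": TCP position; "orientation": TCP orientation; "contact_force": force on the tool from outside, world axes, zero at the start; "moment": the same for the moment, N m; "grip_width": finger opening in m.
Only numpy, scipy, OpenCV 4.12 (cv2) and the standard library are available. Lean on these libraries where they do the work, as an engineer would, in place of code of your own. Each camera call takes 0.05 s, during which the arm holds its last target. There are 200 camera calls.

TASK

Get the bench tumbler ready to run: first stand every ground bushing upright on the floor of the open green tub, then pour all the deburring stones from the scoop in on top of them and put the empty scoop back upright in the middle of its rubber pad. Swing the cover fully shut over the tub, then turn the clamp crank clockwise until its torque limiter slips, and stop there at once. Leave the bore gauge, hammer and oil bottle alone.

Things in the scene. Friction and masses are not known exactly. Their poses are not given: they have to be found in the camera images.
- tub: green open steel tub of the tumbler, fixed; origin under its centre, on the bench. Inside 190 (its x) by 130 mm (its y), walls 4 mm, floor top at z = 4, rim at z = 82 mm. Drive housing 70 mm high at its +x end (x 101 to 191, y within 60 mm); cover pivot post at (85, -90), clamp column at (0, 125) mm, both 86 mm high.
- cover (a joint): angle of the flat steel cover (200 x 160 mm, with a tongue that comes under the clamp crank) about its upright pivot: 0 = fully shut over the tub (a stop), growing counter-clockwise from above as it opens to the tub's -y side, at most 1.9; starts open. Moves level above the rim, underside 86, top 92 mm above the bench; takes 0.25 N m to turn and stays where left.
- cover_knob (a point): middle of the cover's upright black knob, a 22 mm round fixed to the cover, from 92 to 126 mm above the bench; this point is at 109 mm, 150 mm from the pivot axis.
- cover_hinge (a point): point on the cover's upright pivot axis, fixed, at the height of the knob's middle (109 mm).
- clamp_screw (a joint): turn of the clamp screw under the crank, growing clockwise seen from above; turns easily (0.06 N m) from 0 to its stop at 3.6, where the clamp is tight. Starts between 0 and 0.7.
- clamp_crank (a joint): how far the crank has slipped on the screw (torque limiter), growing clockwise; 0 at the start and while the screw still turns. Once the screw is at its stop the crank resists and slips at 0.5 N m (8 N at the handle). A slip of 0.08 to 0.9 is wanted. The crank's heading is the sum of the two joints.
- clamp_axis (a point): point on the crank's upright axis, fixed, at the height of the handle's middle (150 mm); the crank is above the tub's +y side and its arm points away from the tub, along the tub's +y, when both joints are 0.
- crank_handle (a point): middle of the crank's upright black handle, a 24 mm round, 48 mm tall (from 122 to 170 mm above the bench), 60 mm from the crank's axis. The handle spins freely about its own upright axis, so it can be led round without turning the hand. The flat crank arm is below it, 111 to 121 mm.
- scoop: aluminium scoop with the stones; origin under its flat bottom, z up, x towards its pouring lip. Outside 64 mm wide (y), flat bottom x -36 to 34 mm, upright side walls 75 mm high, walls 3 mm; front wall leans out at 45 degrees from (34, 0, 2) to the lip edge at (81, 0, 49) mm, the sides tapering off along it. 0.2 kg empty. Starts filled, upright on the pad.
- pad: black rubber pad, fixed, 150 x 90 x 4 mm; origin at the centre of its underside on the bench.
- bush0: ground steel bushing (plain ring), outside 54 mm, bore 34 mm, 54 mm tall, about 0.5 kg; origin at its centre, z along its bore. Starts standing loose on the bench at the robot's left; may be absent.
- bush1: ground steel bushing (plain ring), outside 54 mm, bore 34 mm, 54 mm tall, about 0.5 kg; origin at its centre, z along its bore. Starts standing loose on the bench at the robot's left; may be absent.
- bush2: ground steel bushing (plain ring), outside 54 mm, bore 34 mm, 54 mm tall, about 0.5 kg; origin at its centre, z along its bore. Starts standing loose on the bench at the robot's left; may be absent.
- stone0: terracotta-brown ceramic deburring stone, a three-sided prism with 25 mm sides, 20 mm thick, 20 g; origin at its centre. Starts in the scoop; always there.
- stone1: terracotta-brown ceramic deburring stone, a three-sided prism with 25 mm sides, 20 mm thick, 20 g; origin at its centre. Starts in the scoop; always there.
- stone2: terracotta-brown ceramic deburring stone, a three-sided prism with 25 mm sides, 20 mm thick, 20 g; origin at its centre. Starts in the scoop; always there.
- stone3: terracotta-brown ceramic deburring stone, a three-sided prism with 25 mm sides, 20 mm thick, 20 g; origin at its centre. Starts in the scoop; always there.
- stone4: terracotta-brown ceramic deburring stone, a three-sided prism with 25 mm sides, 20 mm thick, 20 g; origin at its centre. Starts in the scoop; may be absent.
- stone5: terracotta-brown ceramic deburring stone, a three-sided prism with 25 mm sides, 20 mm thick, 20 g; origin at its centre. Starts in the scoop; may be absent.
- stone6: terracotta-brown ceramic deburring stone, a three-sided prism with 25 mm sides, 20 mm thick, 20 g; origin at its centre. Starts in the scoop; may be absent.
- stone7: terracotta-brown ceramic deburring stone, a three-sided prism with 25 mm sides, 20 mm thick, 20 g; origin at its centre. Starts in the scoop; may be absent.
- bore_gauge: bystander: dial bore gauge, 60 mm dial with a 180 mm stem, lying on the bench at the right; leave it
- hammer: bystander: hammer, 260 mm long, lying on the bench at the far left; leave it
- oil_bottle: bystander: white bottle, 60 mm across, 170 mm tall, at the near right; leave it
There are look-alikes about, which are no part of the job. Leave any blue or brown look-alike of the bush2 alone.

How it is judged:
By the outcome, as a careful person would: the job done as asked, in the order asked, and still so for the second after the job is handed in, with the robot touching nothing.
Of stone4, stone5, stone6, stone7 only 1 to 4 are there at a start; the rules pass over those that are not, and their reading is None.
Of bush0, bush1, bush2 only 2 to 3 are there at a start; the rules pass over those that are not, and their reading is None.
At some moment in a run one of bush0, bush1, bush2 may be knocked a few centimetres aside while the robot is not near it.
It also fails if it takes over 210 s, if anything falls off the work surface, if the arm or the gripper's body presses on something with over 40 N, if the wrist force passes 120 N, or if a joint passes its speed limit or range.

## Working session

There is one attempt and no reset: what is moved stays moved. The work goes in short steps, Python scripts to look and compute and a tool call to move; the robot and the scene stay as the last step left them, time stands still between calls to the robot, and variables do not carry over. Pictures are saved under pics/ and viewed, about 12 in all and at most 16, crops included, and the job is handed in when it is done.

Besides the shell and the picture viewer there is one more tool, called after "Call:" as name(argument=value, ...), one argument or row to a line, values as JSON. carry_out: Moves the arm, as the interface text tells. Shift numbers are shares of 0.5 m and turn numbers shares of 1.5 rad, none past 1 either way. Its arguments: {"type":"object","properties":{"offset":{"type":"array","items":{"type":"array","items":{"type":"number","minimum":-1,"maximum":1}}},"turn":{"type":"array","items":{"type":"array","items":{"type":"number","minimum":-1,"maximum":1}}},"hand":{"type":"number"},"force":{"type":"number"}},"required":["offset","turn"]}

```bash
mkdir -p pics; cat > h.py <<'E'
import numpy as np, cv2
from scipy.spatial.transform import Rotation as R
from bench import r, imaging, look_for, outline_of
def save(f,name,crop=None,scale=1):
    im=f["pixels"][:,:,::-1]
    if crop: x0,y0,x1,y1=crop; im=im[y0:y1,x0:x1]
    cv2.imwrite("pics/"+name,cv2.resize(im,None,fx=scale,fy=scale,interpolation=cv2.INTER_CUBIC))
def w(f,p): return f["R"].T@(np.array(p)-f["t"])
def proj(f,X):
    c=f["R"]@np.array(X)+f["t"]; s=c[:2]/c[2]; s=s*(1+f["k1"]*(s@s))
    return np.array([f["fx"]*s[0]+f["cx"],f["fy"]*s[1]+f["cy"]])
def ray(f,px,z):
    d=np.array([(px[0]-f["cx"])/f["fx"],(px[1]-f["cy"])/f["fy"]]); s=d.copy()
    for _ in range(20): s=d/(1+f["k1"]*(s@s))
    v=f["R"].T@np.array([s[0],s[1],1]); o=-f["R"].T@f["t"]
    return o+v*(z-o[2])/v[2]
def find(q,cam,f,n=4,smin=0.2):
    for d in look_for(q,cam)[:n]:
        if d["score"]>smin:
            X=w(f,d["xyz"]); print(cam,q,round(d["score"],2),X.round(3),proj(f,X).round(0))
E
python3 - <<'E'
from h import *
o=r.get_obs()
for k in("clock","tcp_pos","orientation","grip_width","contact_force"): print(k,o[k])
for c in("scene","top"):
    f=imaging.grab_frame(c); save(f,c+"0.png",scale=1.5)
    print(c,f["fx"],f["k1"],(-f["R"].T@f["t"]).round(3))
    for q in("tub","cover","cover_knob","crank_handle","scoop","pad","bush0","stone0","bore_gauge","hammer","oil_bottle"): find(q,c,f,5)
E
```

```text
clock 0.0
tcp_pos [ 0.22604006 -0.63544292  0.24431634]
orientation [-3.09410153e+00 -5.33996842e-01  6.97756890e-04]
grip_width 0.08498136471496488
contact_force [-0.95125797 -0.30192161 -0.62833585]
scene 347.18448965680244 -0.053487298681978504 [1.065 0.408 0.984]
scene tub 0.78 [ 0.586 -0.134  0.071] [222. 200.]
scene cover 0.91 [ 0.552 -0.255  0.09 ] [203. 173.]
scene cover_knob 0.88 [ 0.547 -0.262  0.089] [203. 171.]
scene crank_handle 0.72 [0.598 0.072 0.123] [268. 227.]
scene scoop 0.83 [0.635 0.277 0.038] [315. 290.]
scene pad 0.79 [0.676 0.267 0.006] [302. 303.]
scene bush0 0.94 [0.349 0.416 0.043] [403. 250.]
scene bush0 0.82 [0.44  0.236 0.04 ] [339. 238.]
scene bush0 0.78 [0.432 0.337 0.042] [368. 254.]
scene bush0 0.76 [0.504 0.381 0.042] [369. 279.]
scene bush0 0.74 [0.331 0.3   0.039] [373. 227.]
scene stone0 0.55 [0.637 0.294 0.046] [320. 293.]
scene stone0 0.42 [0.607 0.286 0.049] [323. 284.]
scene stone0 0.37 [0.599 0.053 0.12 ] [264. 224.]
scene bore_gauge 0.87 [ 0.669 -0.468  0.012] [144. 177.]
scene hammer 0.92 [0.529 0.514 0.024] [405. 316.]
scene oil_bottle 0.
[... 151 characters left out ...]
1.692]
top tub 0.63 [ 0.572 -0.154  0.083] [290. 163.]
top cover 0.96 [ 0.538 -0.258  0.092] [318. 171.]
top cover_knob 0.64 [ 0.538 -0.259  0.09 ] [318. 171.]
top crank_handle 0.48 [0.59  0.06  0.122] [233. 158.]
top scoop 0.56 [0.649 0.283 0.042] [178. 148.]
top pad 0.58 [0.586 0.245 0.006] [189. 165.]
top bush0 0.69 [0.491 0.369 0.053] [155. 188.]
top bush0 0.54 [0.326 0.411 0.055] [144. 231.]
top bush0 0.5 [0.416 0.337 0.056] [163. 207.]
top bush0 0.42 [0.425 0.228 0.051] [191. 204.]
top bore_gauge 0.9 [ 0.657 -0.472  0.014] [367. 143.]
top hammer 0.92 [0.485 0.506 0.022] [123. 191.]
top hammer 0.38 [ 0.572 -0.152  0.08 ] [289. 163.]
top oil_bottle 0.83 [ 0.468 -0.551  0.108] [397. 187.]
```

View pics/scene0.png

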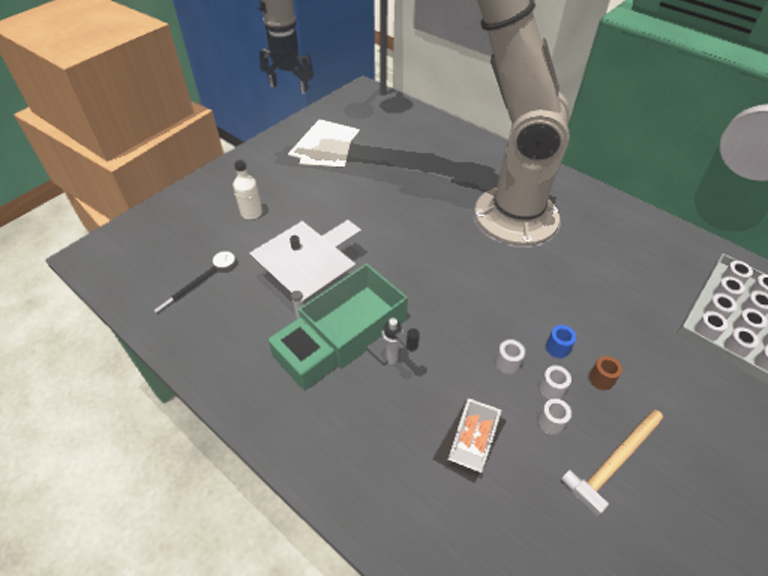

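View pics/top0.png

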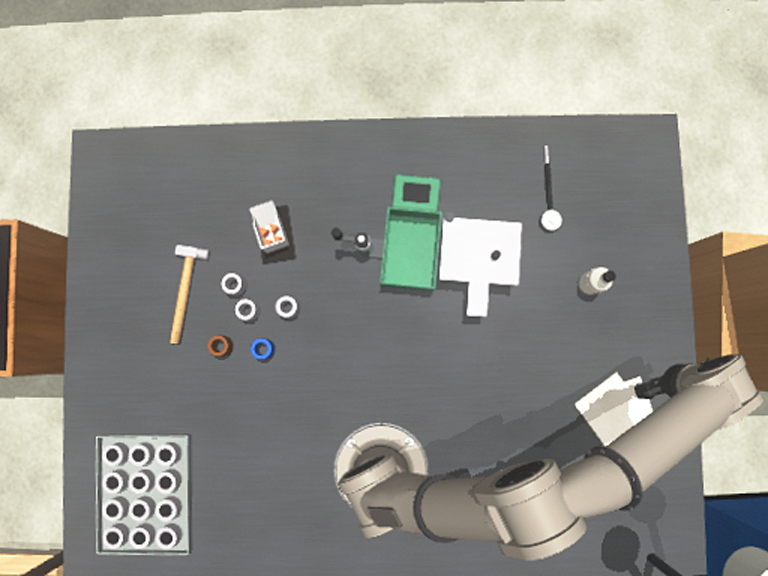

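The top picture shows three grey bushings standing loose at (231,284), (245,310) and (286,307). The brown ring at (219,346), the blue one at (262,349) and the rack rings at the lower left are look-alikes and stay put. The tub is at (412,250) with its housing towards +x, the cover is open to the right, and the scoop at (268,228) has its lip pointing away from the robot. I'll move over the bushings now.

Call:
carry_out(
  offset=[
    [0.96,-0.476,-0.21],
    [0.96,-0.476,-0.21],
    [0.96,-0.476,-0.21],
    [0.96,-0.476,-0.21],
    [0.96,-0.476,-0.21],
    [0.96,-0.476,-0.21],
    [0.96,-0.476,-0.21],
    [0.96,-0.476,-0.21],
  ],
  turn=[
    [0,0,0.228],
    [0,0,0.228],
    [0,0,0.228],
    [0,0,0.228],
    [0,0,0.228],
    [0,0,0.228],
    [0,0,0.228],
    [0,0,0.228],
  ],
  hand=0,
)

```text
clock: 2.0
tcp_pos: [0.5003, -0.3522, 0.323]
orientation: [3.141, -0.001, 0.001]
contact_force: [0.2, -0.6, 0.1]
grip_width: 0.0855
```

Call:
carry_out(
  offset=[
    [0.02,-0.8,-0.05],
    [0.02,-0.8,-0.05],
    [0.02,-0.8,-0.05],
    [0.02,-0.8,-0.05],
    [0.02,-0.8,-0.05],
    [0.02,-0.8,-0.05],
    [0.02,-0.8,-0.05],
    [0.02,-0.8,-0.05],
  ],
  turn=[
    [0,0,0],
    [0,0,0],
    [0,0,0],
    [0,0,0],
    [0,0,0],
    [0,0,0],
    [0,0,0],
    [0,0,0],
  ],
)

```text
clock: 2.8
tcp_pos: [0.5089, 0.0472, 0.3477]
orientation: [3.141, -0.001, 0.002]
contact_force: [0.8, -0.4, 0.3]
grip_width: 0.0853
```

Call:
carry_out(
  offset=[
    [-0.1,-0.5,0],
    [-0.1,-0.5,0],
    [-0.1,-0.5,0],
    [-0.1,-0.5,0],
    [-0.1,-0.5,0],
    [-0.1,-0.5,0],
    [-0.1,-0.5,0],
  ],
  turn=[
    [0,0,0],
    [0,0,0],
    [0,0,0],
    [0,0,0],
    [0,0,0],
    [0,0,0],
    [0,0,0],
  ],
)

```text
clock: 3.5
tcp_pos: [0.4584, 0.297, 0.3471]
orientation: [-3.141, -0.006, 0.0]
contact_force: [0.3, -0.5, 0.4]
grip_width: 0.0854
```

```bash
python3 - <<'E'
from h import *
o=r.get_obs(); print(o["clock"],o["joints"].round(3) if hasattr(o["joints"],"round") else o["joints"],o["tcp_pos"])
f=imaging.grab_frame("wrist"); save(f,"w1.png",scale=1.5); print((-f["R"].T@f["t"]).round(3), f["R"].round(2).tolist(), f["fx"])
for q in("bush0","scoop","stone0","pad"): find(q,"wrist",f,8)
f=imaging.grab_frame("top")
for q in("bush0","scoop","pad"): find(q,"top",f,6)
# tub top: fit outlines
f=imaging.grab_frame("scene")
for q in("tub",): find(q,"scene",f,6)
E
```

```text
3.5 [-0.268  0.22  -0.497  1.707  0.11   1.242 -2.357] [0.4584314  0.29695727 0.34711113]
[0.539 0.296 0.475] [[0.0, -1.0, -0.0], [-0.95, -0.0, 0.31], [-0.31, -0.0, -0.95]] 280.6660972846381
wrist bush0 0.96 [0.43  0.233 0.052] [296. 172.]
wrist bush0 0.91 [0.494 0.377 0.055] [200. 130.]
wrist bush0 0.77 [0.423 0.341 0.053] [226. 176.]
wrist bush0 0.6 [0.327 0.299 0.048] [253. 230.]
wrist bush0 0.6 [0.334 0.406 0.045] [189. 226.]
wrist scoop 0.94 [0.634 0.271 0.023] [273.  28.]
wrist stone0 0.74 [0.599 0.283 0.048] [265.  53.]
wrist stone0 0.74 [0.626 0.297 0.047] [255.  31.]
wrist stone0 0.63 [0.605 0.263 0.048] [279.  47.]
wrist stone0 0.63 [0.633 0.272 0.024] [272.  28.]
wrist stone0 0.61 [0.628 0.295 0.019] [256.  34.]
wrist stone0 0.58 [0.638 0.272 0.045] [273.  21.]
wrist pad 0.8 [0.574 0.264 0.005] [276.  74.]
top bush0 0.62 [0.427 0.231 0.052] [191. 204.]
top bush0 0.41 [0.319 0.424 0.054] [141. 233.]
top scoop 0.78 [0.647 0.28  0.039] [179. 149.]
top pad 0.78 [0.584 0.248 0.007] [188. 165.]
scene tub 0.68 [ 0.586 -0.133  0.069] [222. 200.]
scene tub 0.26 [0.593 0.074 0.125] [270. 226.]
```

View pics/w1.png

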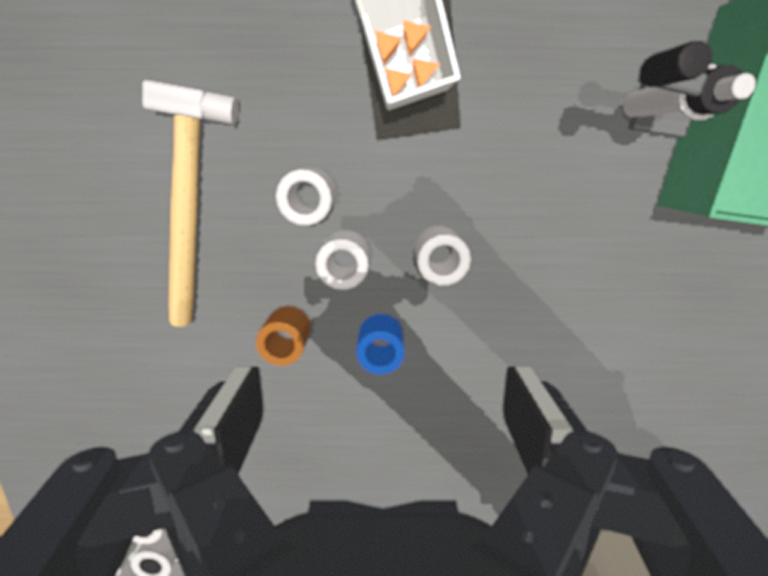

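The wrist picture shows the three grey rings at (304,197), (342,263) and (443,259), with brown at (283,340), blue at (380,350), four stones showing in the scoop at (408,55), and the clamp at (700,80). The grey rings on the open bench fit the description: they are ground steel, neither blue nor brown, and not in the rack. I'll take the nearest one, C, first.

```bash
python3 - <<'E'
from h import *
f=imaging.grab_frame("wrist")
for n,p in dict(A=(202.7,131.3),B=(228,175),C=(295.5,172.7)).items(): print(n,ray(f,p,.054).round(4))
g=cv2.cvtColor(f["pixels"],cv2.COLOR_RGB2GRAY)
m=(g>225).astype(np.uint8)
c,_=cv2.findContours(m,cv2.RETR_EXTERNAL,cv2.CHAIN_APPROX_NONE)
for k in c:
    if cv2.contourArea(k)>300:
        e=cv2.fitEllipse(k); print(np.round(e[0],1),np.round(e[1],1),ray(f,e[0],.054).round(4))
save(f,"crop1.png",(150,100,330,260),4)
E
```

```text
A [0.4932 0.3712 0.054 ]
B [0.4263 0.3359 0.054 ]
C [0.4298 0.2313 0.054 ]
[294.4 173.1] [30.3 31.8] [0.4291 0.233  0.054 ]
[200.4 132. ] [33.5 35.5] [0.4921 0.3747 0.054 ]
[118.8 131.4] [  8.4 151.1] [0.4935 0.4959 0.054 ]
[118.3  67.9] [16.4 70.2] [0.5806 0.4838 0.054 ]
[270.2  30.2] [54.9 72.9] [0.6263 0.2735 0.054 ]
```

View pics/crop1.png

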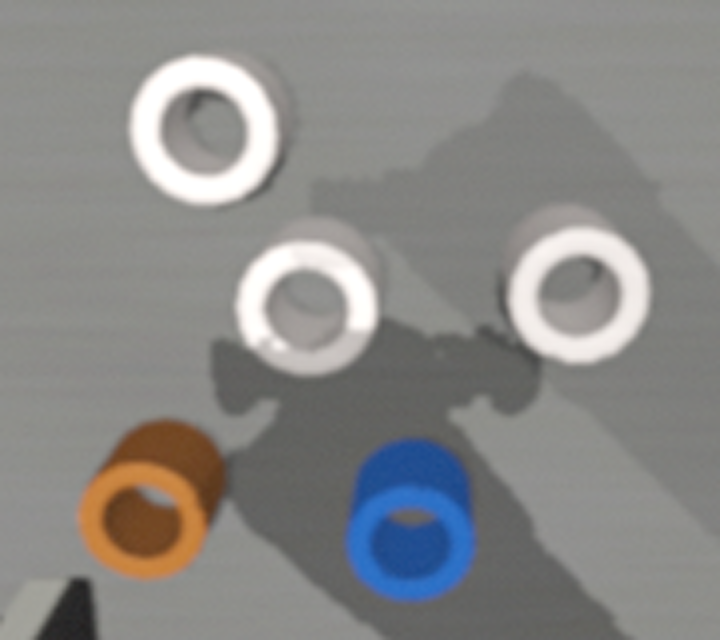

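The enlarged crop confirms three plain grey steel rings at (205,130), (309,308) and (579,294), against brown at (150,520) and blue at (410,545). I'm going for ring C.

Call:
carry_out(
  offset=[
    [-0.058,0.129,0.1],
    [-0.058,0.129,0.2],
    [-0.058,0.129,0.3],
    [-0.058,0.129,0.4],
    [-0.058,0.129,0.45],
    [-0.058,0.129,0.5],
    [-0.058,0.129,0.55],
    [-0.058,0.129,0.58],
  ],
  turn=[
    [0,0,0],
    [0,0,0],
    [0,0,0],
    [0,0,0],
    [0,0,0],
    [0,0,0],
    [0,0,0],
    [0,0,0],
  ],
)

```text
clock: 4.9
tcp_pos: [0.4295, 0.2303, 0.0552]
orientation: [3.141, -0.0, -0.003]
contact_force: [-0.2, 1.0, -0.1]
grip_width: 0.0853
```

Call:
carry_out(
  offset=[
    [0,0,0.03],
    [0,0,0.03],
    [0,0,0.03],
    [0,0,0.03],
    [0,0,0.03],
    [0,0,0.03],
    [0,0,0.03],
    [0,0,0.03],
  ],
  turn=[
    [0,0,0],
    [0,0,0],
    [0,0,0],
    [0,0,0],
    [0,0,0],
    [0,0,0],
    [0,0,0],
    [0,0,0],
  ],
  hand=1,
  force=60,
)

```text
clock: 5.7
tcp_pos: [0.4304, 0.2305, 0.0424]
orientation: [3.141, -0.001, 0.0]
contact_force: [-0.1, -1.4, -1.0]
grip_width: 0.052
```

Call:
carry_out(
  offset=[
    [0,0,-0.1],
    [0,0,-0.2],
    [0,0,-0.3],
    [0,0,-0.4],
    [0,0,-0.5],
    [0,0,-0.54],
    [0.03,0.1,-0.54],
    [0.06,0.2,-0.54],
  ],
  turn=[
    [0,0,0],
    [0,0,0],
    [0,0,0],
    [0,0,0],
    [0,0,0],
    [0,0,0],
    [0,0,0],
    [0,0,0],
  ],
)

```text
clock: 6.5
tcp_pos: [0.4589, 0.1353, 0.3132]
orientation: [-3.141, -0.007, -0.004]
contact_force: [1.6, -0.5, -5.3]
grip_width: 0.0516
```

Call:
carry_out(
  offset=[
    [0.06,0.5,0],
    [0.06,0.5,0],
    [0.06,0.5,0],
    [0.06,0.5,0],
    [0.06,0.5,0],
    [0.06,0.5,0],
    [0.06,0.5,0],
  ],
  turn=[
    [0,0,0],
    [0,0,0],
    [0,0,0],
    [0,0,0],
    [0,0,0],
    [0,0,0],
    [0,0,0],
  ],
)

```text
clock: 7.2
tcp_pos: [0.4883, -0.1164, 0.3115]
orientation: [-3.141, 0.006, 0.002]
contact_force: [-0.6, 1.8, -3.8]
grip_width: 0.0515
```

```bash
python3 - <<'E'
from h import *
o=r.get_obs(); print(o["clock"],np.round(o["joints"],3),o["tcp_pos"],o["grip_width"])
f=imaging.grab_frame("wrist"); save(f,"w2.png",scale=1.5)
for q in("tub","crank_handle","cover_knob","cover"): find(q,"wrist",f,3)
import pickle; pickle.dump(f,open("w2.pkl","wb"))
E
```

```text
7.2 [ 0.29   0.14  -0.199  1.866  0.03   1.139 -1.495] [ 0.48825311 -0.11638869  0.31154034] 0.05145124461975982
wrist tub 0.86 [ 0.575 -0.173  0.091] [302.  92.]
wrist crank_handle 0.64 [0.606 0.237 0.014] [ 5. 73.]
wrist crank_handle 0.63 [0.593 0.078 0.125] [68. 75.]
wrist cover_knob 0.58 [ 0.558 -0.261  0.095] [377. 107.]
wrist cover 0.62 [ 0.555 -0.265  0.094] [379. 110.]
```

View pics/w2.png

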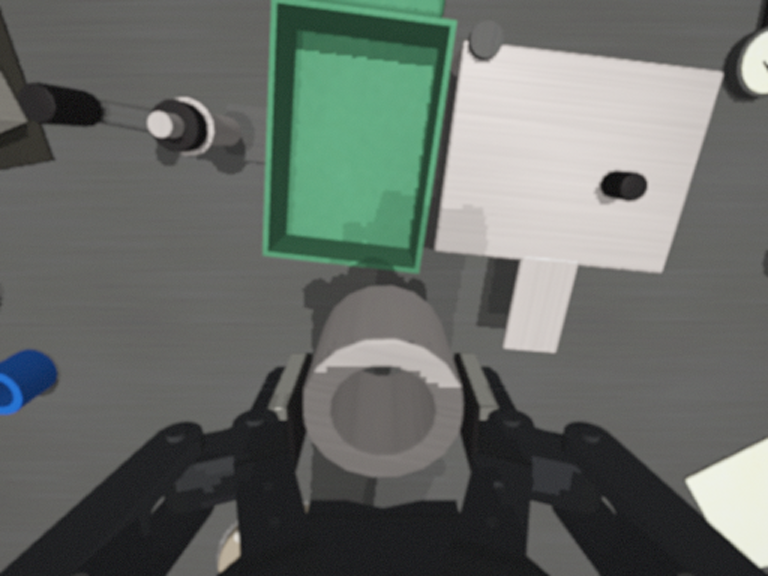

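```bash
python3 - <<'E'
from h import *
import pickle; f=pickle.load(open("w2.pkl","rb"))
P=[ray(f,np.array(p)/1.5,.082)[:2] for p in[(263,255),(418,271),(456,20),(276,0)]]
print(np.round(P,4))
ang=[np.degrees(np.arctan2(*(b-a)[::-1])) for a,b in((P[0],P[3]),(P[1],P[2]))]+[np.degrees(np.arctan2(*(P[0]-P[1])[::-1]))-90]
print(ang,np.linalg.norm(P[0]-P[1]),np.linalg.norm(P[1]-P[2]))
th=np.radians(np.mean(ang)); ux=np.array([np.cos(th),np.sin(th)]); uy=np.array([-ux[1],ux[0]])
c=(P[0]+P[1])/2+.099*ux; print("centre",c,np.degrees(th))
T=lambda x,y:c+x*ux+y*uy
for n,(x,y,z) in dict(axis=(0,125,.12),hinge=(85,-90,.086)).items():
    q=T(x/1e3,y/1e3); print(n,q,proj(f,[*q,z])*1.5)
print("knob",ray(f,np.array((630,186))/1.5,.126),"handle top",ray(f,np.array((38,102))/1.5,.170))
for x in(-62,0,62): print(x,T(x/1e3,-.004))
E
```

```text
[[ 0.4791 -0.0128]
 [ 0.464  -0.1485]
 [ 0.6583 -0.1727]
 [ 0.672  -0.0398]]
[np.float64(-7.965495813827428), np.float64(-7.079896598180645), np.float64(-6.378210247890067)] 0.1365995391566808 0.19587687332695866
centre [ 0.56978018 -0.09297043] -7.1412008866327135
axis [0.58531956 0.03105992] [173.7969882  123.65102293]
hinge [ 0.64293247 -0.19283906] [482.92579126  41.89301006]
knob [ 0.54101904 -0.29854732  0.126     ] handle top [0.59591627 0.08780772 0.17      ]
-62 [ 0.50776387 -0.08923187]
0 [ 0.56928292 -0.0969394 ]
62 [ 0.63080197 -0.10464694]
```

Call:
carry_out(
  offset=[
    [0.1,0,0],
    [0.2,-0.012,0],
    [0.282,-0.012,0.05],
    [0.282,-0.012,0.15],
    [0.282,-0.012,0.25],
    [0.282,-0.012,0.34],
    [0.282,-0.012,0.34],
    [0.282,-0.012,0.34],
  ],
  turn=[
    [0,0,0.083],
    [0,0,0.083],
    [0,0,0.083],
    [0,0,0.083],
    [0,0,0.083],
    [0,0,0.083],
    [0,0,0.083],
    [0,0,0.083],
  ],
)

```text
clock: 8.25
tcp_pos: [0.6302, -0.1081, 0.1427]
orientation: [-3.135, 0.194, 0.001]
contact_force: [1.5, -0.6, -3.8]
grip_width: 0.052
```

Call:
carry_out(
  offset=[
    [0,0.005,0],
    [0,0.005,0.06],
    [0,0.005,0.12],
    [0,0.005,0.15],
    [0,0.005,0.17],
    [0,0.005,0.18],
    [0,0.005,0.19],
    [0,0.005,0.191],
  ],
  turn=[
    [0,0,0],
    [0,0,0],
    [0,0,0],
    [0,0,0],
    [0,0,0],
    [0,0,0],
    [0,0,0],
    [0,0,0],
  ],
)

```text
clock: 9.05
tcp_pos: [0.6309, -0.1117, 0.0479]
orientation: [3.135, -0.196, 0.004]
contact_force: [0.4, 0.3, -1.1]
grip_width: 0.052
```

Call:
carry_out(
  offset=[
    [0,0,0],
    [0,0,0],
    [0,0,0],
    [0,0,0],
  ],
  turn=[
    [0,0,0],
    [0,0,0],
    [0,0,0],
    [0,0,0],
  ],
  hand=0.25,
)

```text
clock: 9.45
tcp_pos: [0.6311, -0.1103, 0.0479]
orientation: [-3.135, 0.194, -0.005]
contact_force: [1.6, 5.2, 5.0]
grip_width: 0.0643
```

Call:
carry_out(
  offset=[
    [0,0,-0.1],
    [0,0,-0.2],
    [0,0,-0.3],
    [0,0,-0.4],
    [-0.05,-0.08,-0.42],
    [-0.1,-0.16,-0.42],
    [-0.15,-0.24,-0.42],
    [-0.2,-0.32,-0.42],
  ],
  turn=[
    [0,0,0],
    [0,0,0],
    [0,0,0],
    [0,0,0],
    [0,0,0],
    [0,0,0],
    [0,0,0],
    [0,0,0],
  ],
)

```text
clock: 10.25
tcp_pos: [0.5492, 0.0598, 0.257]
orientation: [3.134, -0.199, 0.001]
contact_force: [1.6, 1.4, -0.2]
grip_width: 0.0641
```

Call:
carry_out(
  offset=[
    [-0.322,-0.516,0],
    [-0.322,-0.516,0],
    [-0.322,-0.516,0],
    [-0.322,-0.516,0],
    [-0.322,-0.516,0],
    [-0.322,-0.516,0],
    [-0.322,-0.516,0],
    [-0.322,-0.516,0],
  ],
  turn=[
    [0,0,0],
    [0,0,0],
    [0,0,0],
    [0,0,0],
    [0,0,0],
    [0,0,0],
    [0,0,0],
    [0,0,0],
  ],
  hand=0,
)

```text
clock: 11.05
tcp_pos: [0.4221, 0.3363, 0.2566]
orientation: [3.135, -0.192, 0.0]
contact_force: [0.8, -0.5, -0.1]
grip_width: 0.0855
```

```bash
cat >> h.py <<'E'
def rings(f):
    g=cv2.cvtColor(f["pixels"],cv2.COLOR_RGB2GRAY); hsv=cv2.cvtColor(f["pixels"],cv2.COLOR_RGB2HSV)
    for d in look_for("bush0","wrist")[:6]:
        X=w(f,d["xyz"]); p=proj(f,X); print("bush",round(d["score"],2),X.round(4),p.round(0))
    for th in(190,225):
        c,_=cv2.findContours(((g>th)&(hsv[:,:,1]<40)).astype(np.uint8),cv2.RETR_EXTERNAL,cv2.CHAIN_APPROX_NONE)
        for k in c:
            if cv2.contourArea(k)>300:
                e=cv2.fitEllipse(k)
                if min(e[1])/max(e[1])>.8: print(th,np.round(e[0],1),np.round(e[1],1),ray(f,e[0],.054).round(4))
E
python3 - <<'E'
from h import *
o=r.get_obs(); print(o["clock"],np.round(o["joints"],3),o["tcp_pos"],o["grip_width"],o["contact_force"])
f=imaging.grab_frame("wrist"); rings(f)
f=imaging.grab_frame("top"); find("bush0","top",f)
E
```

```text
11.05 [-0.423  0.277 -0.438  1.843  0.135  1.051 -2.606] [0.42205297 0.33630188 0.25663684] 0.08548537433960787 [ 0.83633343 -0.47578277 -0.1428417 ]
bush 0.93 [0.4916 0.382  0.0548] [207. 114.]
bush 0.88 [0.3344 0.4107 0.0476] [207. 237.]
bush 0.65 [0.3249 0.3002 0.0484] [290. 234.]
bush 0.55 [0.4204 0.3398 0.052 ] [251. 169.]
190 [251.8 166.7] [42.4 43.4] [0.4241 0.3388 0.054 ]
190 [213.1 112.6] [46.1 48.3] [0.492  0.3746 0.054 ]
225 [251.8 166.5] [40.6 41. ] [0.4243 0.3388 0.054 ]
225 [213.1 112.6] [44.3 47. ] [0.492  0.3746 0.054 ]
top bush0 0.7 [0.492 0.366 0.053] [156. 188.]
top bush0 0.42 [ 0.54  -0.257  0.088] [317. 170.]
```

Call:
carry_out(
  offset=[
    [0.004,-0.004,0.1],
    [0.004,-0.004,0.2],
    [0.004,-0.004,0.3],
    [0.004,-0.004,0.35],
    [0.004,-0.004,0.39],
    [0.004,-0.004,0.42],
    [0.004,-0.004,0.429],
    [0.004,-0.004,0.429],
  ],
  turn=[
    [0,0,0],
    [0,0,0],
    [0,0,0],
    [0,0,0],
    [0,0,0],
    [0,0,0],
    [0,0,0],
    [0,0,0],
  ],
)

```text
clock: 12.05
tcp_pos: [0.4253, 0.3369, 0.0421]
orientation: [3.135, -0.197, -0.0]
contact_force: [-0.1, -0.6, 0.2]
grip_width: 0.0854
```

Call:
carry_out(
  offset=[
    [0,0,0],
    [0,0,0],
    [0,0,0],
    [0,0,0],
    [0,0,0],
    [0,0,0],
    [0,0,0],
  ],
  turn=[
    [0,0,0],
    [0,0,0],
    [0,0,0],
    [0,0,0],
    [0,0,0],
    [0,0,0],
    [0,0,0],
  ],
  hand=1,
)

```text
clock: 12.75
tcp_pos: [0.4258, 0.3386, 0.044]
orientation: [-3.133, 0.195, -0.004]
contact_force: [-0.6, 0.0, 10.1]
grip_width: 0.0525
```

Call:
carry_out(
  offset=[
    [0,0,-0.1],
    [0,0,-0.2],
    [0,0,-0.3],
    [0,0,-0.4],
    [0.04,0.08,-0.42],
    [0.08,0.16,-0.42],
    [0.12,0.24,-0.42],
    [0.16,0.32,-0.42],
  ],
  turn=[
    [0,0,0],
    [0,0,0],
    [0,0,0],
    [0,0,0],
    [0,0,0],
    [0,0,0],
    [0,0,0],
    [0,0,0],
  ],
)

```text
clock: 13.55
tcp_pos: [0.484, 0.1667, 0.2524]
orientation: [3.135, -0.195, 0.0]
contact_force: [0.0, 0.4, -3.4]
grip_width: 0.0519
```

Call:
carry_out(
  offset=[
    [0.233,0.521,0],
    [0.233,0.521,0],
    [0.233,0.521,0],
    [0.233,0.521,0],
    [0.233,0.521,0],
    [0.233,0.521,0.1],
    [0.233,0.521,0.2],
    [0.233,0.521,0.2],
  ],
  turn=[
    [0,0,0],
    [0,0,0],
    [0,0,0],
    [0,0,0],
    [0,0,0],
    [0,0,0],
    [0,0,0],
    [0,0,0],
  ],
)

```text
clock: 14.35
tcp_pos: [0.5628, -0.1058, 0.1467]
orientation: [3.135, -0.2, -0.017]
contact_force: [-2.0, 0.7, -5.8]
grip_width: 0.0518
```

```bash
python3 - <<'E'
from h import *
o=r.get_obs(); print(o["clock"],np.round(o["joints"],3),o["tcp_pos"],o["grip_width"],o["contact_force"])
E
```

```text
14.35 [ 0.22   0.436 -0.183  1.876  0.103  0.849 -1.713] [ 0.56280558 -0.10577708  0.14667168] 0.05183184033952579 [-1.97413884  0.71788646 -5.78615401]
```

Call:
carry_out(
  offset=[
    [0.01,-0.007,0],
    [0.01,-0.007,0],
    [0.01,-0.007,0.05],
    [0.01,-0.007,0.05],
    [0.01,-0.007,0.05],
  ],
  turn=[
    [0,0,0],
    [0,0,0],
    [0,0,0],
    [0,0,0],
    [0,0,0],
  ],
)

```text
clock: 14.85
tcp_pos: [0.5738, -0.1006, 0.129]
orientation: [-3.135, 0.194, -0.003]
contact_force: [0.6, -0.2, -4.2]
grip_width: 0.0518
```

Call:
carry_out(
  offset=[
    [-0.008,0.005,0],
    [-0.008,0.005,0.04],
    [-0.008,0.005,0.08],
    [-0.008,0.005,0.11],
    [-0.008,0.005,0.135],
    [-0.008,0.005,0.15],
    [-0.008,0.005,0.161],
    [-0.008,0.005,0.161],
  ],
  turn=[
    [0,0,0],
    [0,0,0],
    [0,0,0],
    [0,0,0],
    [0,0,0],
    [0,0,0],
    [0,0,0],
    [0,0,0],
  ],
)

```text
clock: 15.65
tcp_pos: [0.5688, -0.1034, 0.0482]
orientation: [3.135, -0.196, -0.0]
contact_force: [-5.0, 0.6, 8.5]
grip_width: 0.0521
```

Call:
carry_out(
  offset=[
    [0,0,0],
    [0,0,0],
    [0,0,0],
    [0,0,0],
  ],
  turn=[
    [0,0,0],
    [0,0,0],
    [0,0,0],
    [0,0,0],
  ],
  hand=0.25,
)

```text
clock: 16.05
tcp_pos: [0.5699, -0.1027, 0.0476]
orientation: [-3.135, 0.195, -0.004]
contact_force: [-0.1, 3.5, 5.6]
grip_width: 0.0637
```

Call:
carry_out(
  offset=[
    [0,0,-0.1],
    [0,0,-0.2],
    [0,0,-0.3],
    [0,0,-0.4],
    [-0.02,-0.08,-0.42],
    [-0.03,-0.16,-0.42],
    [-0.04,-0.24,-0.42],
    [-0.06,-0.32,-0.42],
  ],
  turn=[
    [0,0,0],
    [0,0,0],
    [0,0,0],
    [0,0,0],
    [0,0,0],
    [0,0,0],
    [0,0,0],
    [0,0,0],
  ],
)

```text
clock: 16.85
tcp_pos: [0.5593, 0.0599, 0.2571]
orientation: [3.135, -0.198, 0.003]
contact_force: [1.4, 0.5, -0.0]
grip_width: 0.0641
```

Call:
carry_out(
  offset=[
    [-0.211,-0.608,0],
    [-0.211,-0.608,0],
    [-0.211,-0.608,0],
    [-0.211,-0.608,0],
    [-0.211,-0.608,0],
    [-0.211,-0.608,0],
    [-0.211,-0.608,0],
    [-0.211,-0.608,0],
  ],
  turn=[
    [0,0,0],
    [0,0,0],
    [0,0,0],
    [0,0,0],
    [0,0,0],
    [0,0,0],
    [0,0,0],
    [0,0,0],
  ],
  hand=0,
)

```text
clock: 17.65
tcp_pos: [0.4899, 0.3784, 0.2566]
orientation: [-3.134, 0.186, 0.001]
contact_force: [-0.9, -0.3, -0.2]
grip_width: 0.085
```

```bash
python3 - <<'E'
from h import *
o=r.get_obs(); print(o["clock"],np.round(o["joints"],3),o["tcp_pos"],o["grip_width"],o["contact_force"])
f=imaging.grab_frame("wrist"); rings(f)
save(f,"w3.png",scale=1.5)
f=imaging.grab_frame("top"); find("bush0","top",f)
E
```

```text
17.65 [-0.459  0.405 -0.396  1.663  0.168  1.107 -2.59 ] [0.48985049 0.3784081  0.25660335] 0.08501657360916909 [-0.86485741 -0.27933434 -0.18532129]
bush 0.97 [0.4928 0.3755 0.0535] [257. 165.]
bush 0.79 [0.3326 0.303  0.0409] [321. 267.]
bush 0.7 [0.3411 0.4083 0.0442] [246. 271.]
190 [257.2 165.3] [42.6 43.3] [0.4926 0.3749 0.054 ]
190 [343.8  33. ] [73.8 90.5] [0.6234 0.2679 0.054 ]
225 [257.1 165.2] [40.8 41.2] [0.4928 0.3749 0.054 ]
225 [344.4  33. ] [73.  90.1] [0.6233 0.2673 0.054 ]
top bush0 0.68 [0.316 0.428 0.058] [140. 234.]
top bush0 0.6 [ 0.561 -0.105  0.06 ] [277. 167.]
top bush0 0.53 [0.492 0.347 0.043] [162. 188.]
```

Call:
carry_out(
  offset=[
    [0.005,0.005,0.1],
    [0.005,0.005,0.2],
    [0.005,0.005,0.3],
    [0.005,0.005,0.35],
    [0.005,0.005,0.39],
    [0.005,0.005,0.42],
    [0.005,0.005,0.429],
    [0.005,0.005,0.429],
  ],
  turn=[
    [0,0,0],
    [0,0,0],
    [0,0,0],
    [0,0,0],
    [0,0,0],
    [0,0,0],
    [0,0,0],
    [0,0,0],
  ],
)

```text
clock: 18.65
tcp_pos: [0.4946, 0.3704, 0.0422]
orientation: [3.135, -0.197, 0.0]
contact_force: [0.3, -0.6, 0.5]
grip_width: 0.0856
```

Call:
carry_out(
  offset=[
    [0,0,0],
    [0,0,0],
    [0,0,0],
    [0,0,0],
    [0,0,0],
    [0,0,0],
    [0,0,0],
  ],
  turn=[
    [0,0,0],
    [0,0,0],
    [0,0,0],
    [0,0,0],
    [0,0,0],
    [0,0,0],
    [0,0,0],
  ],
  hand=1,
)

```text
clock: 19.35
tcp_pos: [0.4952, 0.3733, 0.0444]
orientation: [-3.131, 0.195, -0.005]
contact_force: [-0.4, 0.1, 6.6]
grip_width: 0.0515
```

Call:
carry_out(
  offset=[
    [0,0,-0.1],
    [0,0,-0.2],
    [0,0,-0.3],
    [0,0,-0.4],
    [0.02,0.09,-0.42],
    [0.04,0.18,-0.42],
    [0.06,0.27,-0.42],
    [0.08,0.36,-0.42],
  ],
  turn=[
    [0,0,0],
    [0,0,0],
    [0,0,0],
    [0,0,0],
    [0,0,0],
    [0,0,0],
    [0,0,0],
    [0,0,0],
  ],
)

```text
clock: 20.15
tcp_pos: [0.5105, 0.1852, 0.252]
orientation: [3.135, -0.195, -0.001]
contact_force: [1.2, 0.4, -5.3]
grip_width: 0.0514
```

Call:
carry_out(
  offset=[
    [0.07,0.557,0],
    [0.07,0.557,0],
    [0.07,0.557,0],
    [0.07,0.557,0],
    [0.07,0.557,0],
    [0.07,0.557,0],
    [0.07,0.557,0.1],
    [0.07,0.557,0.2],
  ],
  turn=[
    [0,0,0],
    [0,0,0],
    [0,0,0],
    [0,0,0],
    [0,0,0],
    [0,0,0],
    [0,0,0],
    [0,0,0],
  ],
)

```text
clock: 20.95
tcp_pos: [0.5121, -0.095, 0.1524]
orientation: [3.134, -0.201, 0.007]
contact_force: [0.9, 0.1, -6.2]
grip_width: 0.0514
```

Call:
carry_out(
  offset=[
    [0,0,0.04],
    [0,0,0.04],
    [0,0,0.04],
    [0,0,0.04],
  ],
  turn=[
    [0,0,0],
    [0,0,0],
    [0,0,0],
    [0,0,0],
  ],
)

```text
clock: 21.35
tcp_pos: [0.5129, -0.0932, 0.134]
orientation: [3.135, -0.196, 0.005]
contact_force: [0.5, -0.7, -4.2]
grip_width: 0.051
```

```bash
python3 - <<'E'
from h import *
o=r.get_obs(); print(o["clock"],np.round(o["joints"],3),o["tcp_pos"],o["grip_width"],o["contact_force"])
f=imaging.grab_frame("wrist"); save(f,"w4.png",scale=1.2); rings(f)
E
```

```text
21.35 [ 0.214  0.375 -0.187  2.014  0.1    0.758 -1.728] [ 0.51286764 -0.09318704  0.13402132] 0.05104564942581867 [ 0.47648497 -0.70156212 -4.1965803 ]
bush 0.98 [ 0.6339 -0.1125  0.0566] [260.  31.]
bush 0.88 [ 0.5113 -0.093   0.1403] [253. 270.]
bush 0.87 [ 0.5597 -0.1036  0.0585] [260. 146.]
190 [259.5 134.8] [70.4 71.2] [ 0.567  -0.1043  0.054 ]
190 [259.9  38.6] [79.3 83.4] [ 0.6299 -0.1121  0.054 ]
225 [259.1  39.3] [70.4 75.5] [ 0.6295 -0.1116  0.054 ]
```

View pics/w4.png

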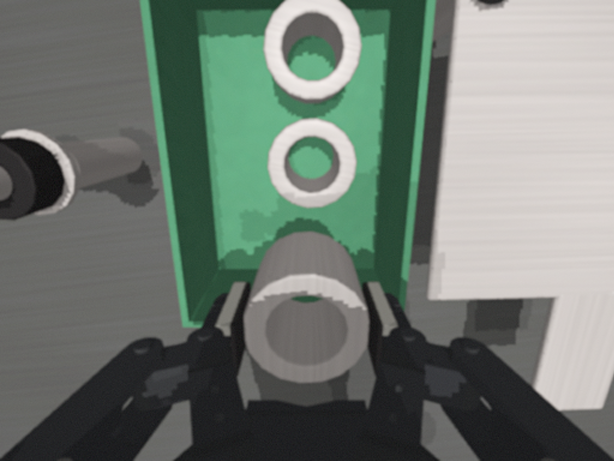

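Two bushings stand in the tub at (312,48) and (312,163), and the third is held over its place at (305,325).

Call:
carry_out(
  offset=[
    [-0.008,0.004,0],
    [-0.008,0.004,0.04],
    [-0.008,0.004,0.08],
    [-0.008,0.004,0.11],
    [-0.008,0.004,0.14],
    [-0.008,0.004,0.16],
    [-0.008,0.004,0.171],
    [-0.008,0.004,0.171],
  ],
  turn=[
    [0,0,0],
    [0,0,0],
    [0,0,0],
    [0,0,0],
    [0,0,0],
    [0,0,0],
    [0,0,0],
    [0,0,0],
  ],
)

```text
clock: 22.25
tcp_pos: [0.5069, -0.0948, 0.0484]
orientation: [3.135, -0.196, -0.001]
contact_force: [-6.8, 1.5, 13.5]
grip_width: 0.0513
```

Call:
carry_out(
  offset=[
    [0,0,0],
    [0,0,0],
    [0,0,0],
    [0,0,0],
  ],
  turn=[
    [0,0,0],
    [0,0,0],
    [0,0,0],
    [0,0,0],
  ],
  hand=0.25,
)

```text
clock: 22.65
tcp_pos: [0.5085, -0.0949, 0.0475]
orientation: [3.135, -0.196, 0.004]
contact_force: [0.9, 0.0, 5.9]
grip_width: 0.0639
```

Call:
carry_out(
  offset=[
    [0,0,-0.1],
    [0,0,-0.2],
    [0,0,-0.3],
    [0,0,-0.4],
    [0,0,-0.48],
    [0,0,-0.48],
  ],
  turn=[
    [0,0,0],
    [0,0,0],
    [0,0,0],
    [0,0,0],
    [0,0,0],
    [0,0,0],
  ],
)

```text
clock: 23.25
tcp_pos: [0.5104, -0.0948, 0.2929]
orientation: [3.135, -0.196, 0.018]
contact_force: [0.8, 0.3, -0.6]
grip_width: 0.064
```

```bash
python3 - <<'E'
from h import *
o=r.get_obs(); print(o["clock"],np.round(o["joints"],3),o["tcp_pos"],o["grip_width"],o["contact_force"])
f=imaging.grab_frame("wrist"); rings(f)
f=imaging.grab_frame("scene"); find("bush0","scene",f,8); save(f,"s2.png",(120,100,420,330),2.6)
E
```

```text
23.25 [ 0.243  0.18  -0.205  1.863  0.042  1.092 -1.673] [ 0.51044008 -0.09484892  0.29285921] 0.06403643081043749 [ 0.76781818  0.28116644 -0.62197328]
bush 0.98 [ 0.5783 -0.1149  0.0544] [263. 109.]
bush 0.78 [0.325  0.2868 0.0405] [ 39. 300.]
bush 0.62 [ 0.6395 -0.1154  0.0572] [258.  56.]
bush 0.59 [ 0.5026 -0.0941  0.056 ] [254. 170.]
bush 0.41 [ 0.5552 -0.2628  0.0922] [395. 114.]
190 [254.9 168.8] [32.5 34. ] [ 0.5033 -0.0948  0.054 ]
190 [263.6 107. ] [41.1 42.3] [ 0.5809 -0.1156  0.054 ]
190 [257.   60.9] [43.2 44.2] [ 0.6347 -0.114   0.054 ]
190 [399.9 115.9] [178.8 215. ] [ 0.5487 -0.2867  0.054 ]
scene bush0 0.81 [0.331 0.299 0.04 ] [372. 227.]
scene bush0 0.65 [0.35  0.413 0.043] [402. 250.]
scene bush0 0.64 [ 0.583 -0.104  0.045] [230. 209.]
scene bush0 0.57 [0.598 0.057 0.12 ] [265. 225.]
scene bush0 0.5 [ 0.512 -0.085  0.046] [248. 199.]
scene bush0 0.5 [ 0.63  -0.11   0.048] [219. 216.]
```

View pics/s2.png

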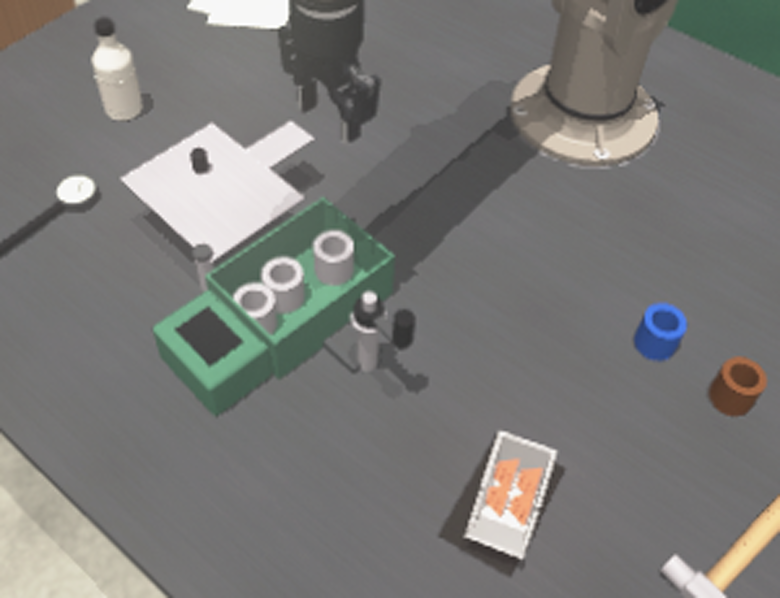

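All three grey bushings stand upright in the tub, at (335,255), (285,283) and (255,305). Brown and blue are untouched, and the scoop is at (510,495) on its pad. Next I'll fit a kinematic model from the logged joint readings to plan the pour, and measure the scoop.

```bash
cat > kin.py <<'E'
import numpy as np, itertools
from scipy.optimize import least_squares
from scipy.spatial.transform import Rotation as R
D=[([1.121,.477,.022,1.555,-.011,1.109,-.083],[.22604,-.63544,.24432],[-3.0941,-.534,.0007]),
([-.268,.22,-.497,1.707,.11,1.242,-2.357],[.4584,.297,.3471],[-3.141,-.006,0]),
([.29,.14,-.199,1.866,.03,1.139,-1.495],[.48825,-.11639,.31154],[-3.141,.006,.002]),
([-.423,.277,-.438,1.843,.135,1.051,-2.606],[.42205,.3363,.25664],[3.135,-.192,0]),
([.22,.436,-.183,1.876,.103,.849,-1.713],[.5628,-.10578,.14667],[3.135,-.2,-.017]),
([-.459,.405,-.396,1.663,.168,1.107,-2.59],[.48985,.37841,.2566],[-3.134,.186,.001]),
([.214,.375,-.187,2.014,.1,.758,-1.728],[.51287,-.09319,.13402],[3.135,-.196,.005]),
([.243,.18,-.205,1.863,.042,1.092,-1.673],[.51044,-.09485,.29286],[3.135,-.196,.018])]
lo=np.array([-2.96,-.34,-1.41,.24,-1.37,.17,-2.96]); hi=np.array([2.96,2.1,1.46,2.44,4.51,1.92,2.96])
def fk(q,s,p):
    q=np.asarray(q); e=lambda a,v:R.from_euler(a,v)
    A=e("Z",s[0]*q[0]+p[4]); x=np.array([0,0,p[0]])
    A=A*e("Y",q[1]); x=x+A.apply([0,0,p[1]]); A=A*e("Z",s[1]*q[2])*e("Y",q[3]); x=x+A.apply([0,0,p[2]])
    A=A*e("Z",s[2]*q[4])*e("Y",q[5]); x=x+A.apply([0,0,p[3]]); return x,A*e("Z",s[3]*q[6]+p[5])
def fit():
    best=None
    for s in itertools.product([1,-1],repeat=4):
        for o in(0,1.57,3.14,-1.57):
            def res(p):
                o_=[]
                for q,x,v in D:
                    X,A=fk(q,s,p); o_+=list((X-x)*3)+list((A.inv()*R.from_rotvec(v)).as_rotvec())
                return o_
            z=least_squares(res,[.35,.55,.47,.37,0,o])
            if best is None or z.cost<best[0]: best=(z.cost,s,z.x)
    return best
def ik(x,A,s,p,q0=None,n=12,seed=0):
    rng=np.random.default_rng(seed); sols=[]
    for k in range(n):
        g=q0 if(q0 is not None and k==0) else lo+(hi-lo)*rng.random(7)
        def res(q):
            X,B=fk(q,s,p); r=list((X-x)*5)+list((B.inv()*A).as_rotvec())
            return r+(list((q-q0)*1e-3) if q0 is not None else [])
        z=least_squares(res,np.clip(g,lo+.01,hi-.01),bounds=(lo+.03,hi-.03))
        X,B=fk(z.x,s,p); e=np.linalg.norm(X-x)+np.linalg.norm((B.inv()*A).as_rotvec())*.3
        if e<3e-3: sols.append(z.x)
        if q0 is not None and k==0 and e<3e-3: break
    return sols
E
python3 - <<'E'
from h import *; import kin
c,s,p=kin.fit(); print(c,s,p.round(4))
f=imaging.grab_frame("scene"); g=imaging.grab_frame("top")
for n,F in(("scene",f),("top",g)):
    for q in("scoop","pad"):
        d=outline_of(q,n)
        if d:
            m=d[0]["region"].astype(np.uint8); c,_=cv2.findContours(m,0,2); c=max(c,key=cv2.contourArea)
            print(n,q,d[0]["score"],cv2.minAreaRect(c)); 
            if q=="scoop":
                h=cv2.convexHull(c); a=cv2.approxPolyDP(h,3,True)[:,0]; print([ (tuple(map(int,v)),ray(F,v,.079).round(3)[:2].tolist()) for v in a])
save(g,"t3.png",(150,120,220,190),8)
E
```

```text
0.001416661171553798 (-1, -1, -1, -1) [ 0.5163  0.555   0.4654  0.5606 -0.106   1.4652]
scene scoop 0.89 ((316.1499938964844, 290.0500183105469), (23.717082977294922, 43.63943099975586), 18.434947967529297)
[((312, 267), [0.6, 0.236]), ((332, 274), [0.581, 0.292]), ((320, 313), [0.697, 0.329]), ((300, 305), [0.713, 0.275])]
scene pad 0.87 ((300.5048828125, 298.35614013671875), (46.44561004638672, 25.28317642211914), 77.90524291992188)
top scoop 0.86 ((178.5253448486328, 150.65103149414062), (31.446548461914062, 18.105588912963867), 72.34986877441406)
[((181, 134), [0.696, 0.263]), ((191, 162), [0.585, 0.225]), ((178, 167), [0.567, 0.275]), ((172, 160), [0.595, 0.298]), ((168, 139), [0.678, 0.314])]
top pad 0.89 ((183.31082153320312, 155.86488342285156), (35.674583435058594, 22.68705940246582), 80.53767395019531)
```

View pics/t3.png

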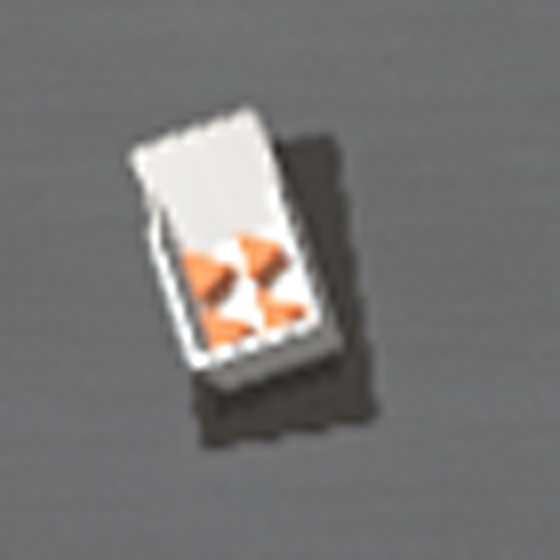

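Call:
carry_out(
  offset=[
    [0.1,-0.76,-0.1],
    [0.1,-0.76,-0.1],
    [0.1,-0.76,-0.1],
    [0.1,-0.76,-0.1],
    [0.1,-0.76,-0.1],
    [0.1,-0.76,-0.1],
    [0.1,-0.76,-0.1],
    [0.1,-0.76,-0.1],
  ],
  turn=[
    [0,0,-0.286],
    [0,0,-0.286],
    [0,0,-0.286],
    [0,0,-0.286],
    [0,0,-0.286],
    [0,0,-0.286],
    [0,0,-0.286],
    [0,0,-0.286],
  ],
  hand=0,
)

```text
clock: 24.55
tcp_pos: [0.6039, 0.28, 0.3365]
orientation: [-3.103, -0.48, 0.001]
contact_force: [0.4, 0.7, 0.2]
grip_width: 0.0855
```

Call:
carry_out(
  offset=[
    [0,0,0],
    [0,0,0],
  ],
  turn=[
    [0,0,0],
    [0,0,0],
  ],
)

```text
clock: 24.75
tcp_pos: [0.6039, 0.277, 0.3358]
orientation: [3.105, 0.479, -0.002]
contact_force: [-0.3, -0.5, -0.7]
grip_width: 0.085
```

```bash
python3 - <<'E'
from h import *
import pickle
o=r.get_obs(); print(o["clock"],np.round(o["joints"],3).tolist(),o["tcp_pos"],o["orientation"])
f=imaging.grab_frame("wrist"); pickle.dump(f,open("w5.pkl","wb"));save(f,"w5.png",scale=1.5)
g=imaging.grab_frame("top")
print(ray(g,(183.2,154.9),.004), ray(g,(174.75,166),.079),ray(g,(190.6,160),.079))
E
```

```text
24.75 [-0.238, 0.429, -0.409, 1.446, 0.172, 1.303, -1.925] [0.60385938 0.27700931 0.33577179] [ 3.10468152e+00  4.78890317e-01 -1.96633330e-03]
[0.62774846 0.26856351 0.004     ] [0.5710922  0.28758305 0.079     ] [0.59284149 0.22629273 0.079     ]
```

View pics/w5.png

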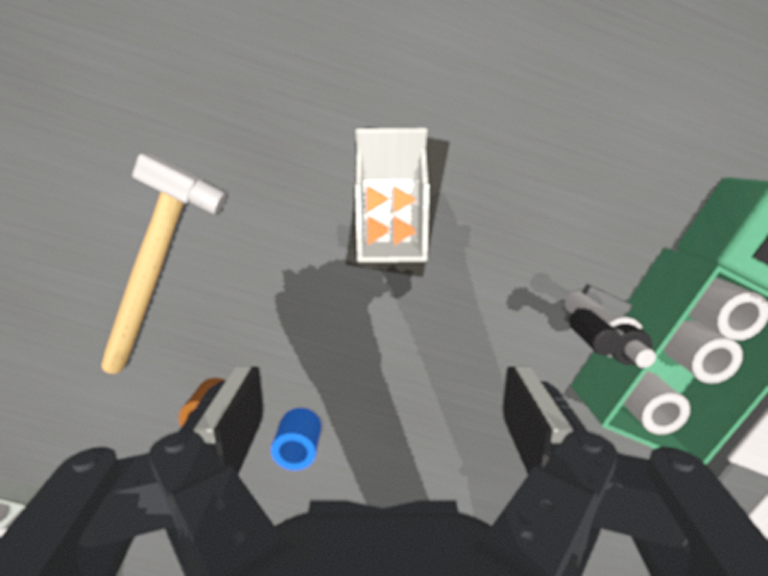

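```bash
python3 - <<'E'
from h import *
import pickle; f=pickle.load(open("w5.pkl","rb"))
P=lambda x,y,z: ray(f,np.array((x,y))/1.5,z)[:2]
bl,br,ll,lr=P(357,262,.079),P(428,262,.079),P(356,129,.053),P(427,129,.053)
print(bl,br,ll,lr,np.linalg.norm(bl-br),np.linalg.norm(ll-lr))
v=(ll+lr)/2-(bl+br)/2; y1=np.degrees(np.arctan2(v[1],v[0])); e=bl-br; y2=np.degrees(np.arctan2(e[1],e[0]))-90; print(y1,y2,np.linalg.norm(v))
th=np.radians((y1+y2)/2); u=np.array([np.cos(th),np.sin(th)])
print("scoop origin",(bl+br)/2+.036*u,(ll+lr)/2-.081*u)
print("pad corners tr, bl, br",P(448,141,.004),P(347,263,.004),P(425,274,.004))
E
```

```text
[0.57436211 0.29213821] [0.59453643 0.22818537] [0.68782386 0.32813054] [0.70741011 0.26610066] 0.06705944406057716 0.06504865475930725
18.083941061316608 17.50820459010913 0.1190483766248283
scoop origin [0.61872668 0.27116447] [0.62049281 0.27235957]
pad corners tr, bl, br [0.70615441 0.23740999] [0.54912976 0.30095213] [0.56338777 0.21262746]
```

Call:
carry_out(
  offset=[
    [0,0,0],
    [0,0,0],
    [0,0,0],
    [0,0,0],
    [0,0,0],
    [0,0,0],
    [0,0,0],
    [0,0,0],
  ],
  turn=[
    [0,0.524,0],
    [0,0.524,0],
    [0,0.524,0],
    [0,0.524,0],
    [0,0.524,0],
    [0,0.524,0],
    [0,0.524,0],
    [0,0.524,0],
  ],
)

```text
clock: 25.65
tcp_pos: [0.6042, 0.2748, 0.3368]
orientation: [-2.77, -0.423, -1.146]
contact_force: [0.4, 0.8, 0.4]
grip_width: 0.0856
```

```bash
python3 - <<'E'
from bench import r
import numpy as np, kin
o=r.get_obs(); print(o["clock"],np.round(o["joints"],3).tolist(),o["tcp_pos"],o["orientation"])
kin.D.append(([-0.238,.429,-.409,1.446,.172,1.303,-1.925],[.60386,.27701,.33577],[3.10468,.47889,-.00197]))
kin.D.append((list(o["joints"]),list(o["tcp_pos"]),list(o["orientation"])))
c,s,p=kin.fit(); print(c,s,p.round(4).tolist())
for q,x,v in kin.D: print((kin.fk(q,s,p)[0]-x).round(3),end=" ")
E
```

```text
25.65 [-0.386, 0.11, -0.26, 2.064, 0.904, 0.334, -2.672] [0.60416967 0.2748338  0.33681619] [-2.76965437 -0.42320824 -1.14644111]
0.0053211712997093845 (-1, -1, -1, -1) [0.2779, 0.5529, 0.4663, 0.3201, -0.0999, 1.474]
[-0.006  0.001 -0.003] [ 0.001  0.004 -0.   ] [-0.001  0.011 -0.002] [-0.001  0.005  0.001] [0.001 0.004 0.001] [ 0.004 -0.001  0.001] [0.002 0.009 0.001] [-0.001  0.01  -0.001] [ 0.005 -0.007  0.001] [ 0.001 -0.007  0.001]
```

```bash
cat > plan.py <<'E'
import numpy as np, kin
from scipy.spatial.transform import Rotation as R
s=(-1,-1,-1,-1); p=np.array([0.2779,0.5529,0.4663,0.3201,-0.0999,1.474])
rel=np.array([.0035,0,.0535])
R0=R.from_matrix(np.diag([1.,-1,-1]))*R.from_euler("Y",.785)
def tool(yaw,P): return R.from_euler("Z",yaw)*R.from_euler("Y",P)*R0
if __name__=="__main__":
    np.set_printoptions(precision=2,suppress=True)
    q0=np.array([-0.386,0.11,-0.26,2.064,0.904,0.334,-2.672])
    y0=np.radians(17.8)
    g=np.array([.623,.273,.0575]); 
    for z in(.2,.1,.0575):
        S=kin.ik(np.array([g[0],g[1],z]),tool(y0,0),s,p,q0); print("grasp",z,S[0] if S else None)
        if S:q0=S[0]
    S=kin.ik(np.array([g[0],g[1],.3]),tool(y0,0),s,p,q0); qL=S[0]
    for Ld in(-172,-142,-97,-52,38,83,128,173):
        q=qL; ok=[]; L=np.radians(Ld); tgt=np.array([.573,-.065,.3])
        for t in np.linspace(0,1,9)[1:]:
            S=kin.ik(g*(1-t)*[1,1,0]+tgt*t*[1,1,0]+[0,0,.3],tool(y0+(L-y0)*t,0),s,p,q); ok.append(bool(S))
            if S:q=S[0]
        a="".join("01"[o] for o in ok); ok=[]; J=[]
        for P in range(0,121,15):
            S=kin.ik(tgt+[0,0,-.1*min(1,P/90)],tool(L,np.radians(P)),s,p,q); ok.append(bool(S))
            if S: J.append(np.abs(S[0]-q).max()); q=S[0]
        print(Ld,a,"".join("01"[o] for o in ok),q,np.round(J,1))
E
python3 plan.py
```

```text
Traceback (most recent call last):
  File "plan.py", line 13, in <module>
    S=kin.ik(np.array([g[0],g[1],z]),tool(y0,0),s,p,q0); print("grasp",z,S[0] if S else None)
  File "kin.py", line 37, in ik
    z=least_squares(res,np.clip(g,lo+.01,hi-.01),bounds=(lo+.03,hi-.03))
ValueError: Initial guess is outside of provided bounds
```

```bash
sed -i 's/lo+.01,hi-.01/lo+.04,hi-.04/' kin.py; timeout 300 python3 plan.py
```

```text
grasp 0.2 [-0.48  0.33 -0.1   2.18  2.37  0.2   2.14]
grasp 0.1 [-0.33  0.54 -0.29  2.22  2.62  0.45  1.94]
grasp 0.0575 [-0.31  0.64 -0.31  2.23  2.67  0.55  1.9 ]
-172 11111110 011111100 [ 0.79  0.26 -0.71  2.37  3.77  0.2  -1.92] [0.3 0.3 0.3 0.3 0.4 4.5]
-142 11111111 111111111 [ 0.17  0.65  0.48  2.32  4.48  1.53 -1.96] [0.  0.2 0.2 0.2 0.3 0.8 0.8 5.2 5.8]
-97 11111111 111111111 [ 0.74  0.81 -0.33  1.76 -0.89  1.45 -2.3 ] [0.  0.2 0.2 0.7 0.6 0.3 0.3 5.3 0.1]
-52 11111111 111111111 [ 0.7   1.16 -0.84  1.27 -0.19  1.89 -2.6 ] [0.  0.2 0.3 0.3 0.3 0.2 0.2 0.5 0.9]
38 11111111 111111111 [-0.78  1.35  1.23  1.26 -0.05  1.89 -0.46] [0.  0.3 0.2 0.2 0.2 0.2 0.2 0.1 0.1]
83 11111111 111111111 [-1.24  1.42  1.43  1.75 -0.09  1.08 -0.14] [0.  0.2 0.2 0.2 0.2 0.2 0.2 0.2 0.2]
128 11111111 111111111 [-1.45  1.18  1.29  2.3   1.52  0.2  -1.5 ] [0.  0.3 0.3 0.3 0.3 0.4 0.4 0.8 0.7]
173 11111100 011111100 [ 1.1   0.55 -1.38  2.39  2.01  0.62 -0.39] [0.5 0.3 0.3 0.4 0.4 2.2]
```

```bash
cat > plan2.py <<'E'
import numpy as np, kin
from plan import s,p
from scipy.spatial.transform import Rotation as R
np.set_printoptions(precision=2,suppress=True)
y0=np.radians(17.8)
for t0 in(15,30):
  for fl in(0,1):
    R0=R.from_euler("Z",np.pi*fl)*R.from_matrix(np.diag([1.,-1,-1])); t=np.radians(t0)
    R0=R.from_euler("Y",-t)*R0   # lean: tool z towards +x of scoop
    tool=lambda yaw,P:R.from_euler("Z",yaw)*R.from_euler("Y",P)*R0
    q=np.array([-0.238,.429,-.409,1.446,.172,1.303,-1.925+np.pi*fl]); g=np.array([.622,.273,.0])
    mg=[];bad=0
    def go(x,A):
        global q,bad
        S=kin.ik(x,A,s,p,q,n=1)
        if S: mg.append(np.abs(S[0]-q).max()); q=S[0]
        else: bad+=1
    for z in(.3,.2,.1,.058): go(g+[0,0,z],tool(y0,0))
    print("t0",t0,"flip",fl,"grasp",q,bad,max(mg or[9])); 
    for z in(.1,.2,.3): go(g+[0,0,z],tool(y0,0))
    qL=q
    for Ld in(-172,-135,-97,-52,38,83,110,140):
        q=qL;mg=[];bad=0;L=np.radians(Ld);tgt=np.array([.573,-.065,0])
        for k in np.linspace(0,1,9)[1:]: go(g*(1-k)+tgt*k+[0,0,.3],tool(y0+(L-y0)*k,0))
        b1,m1=bad,max(mg or[9]); mg=[];bad=0;bl=[]
        for P in range(10,121,10):
            b=bad; go(tgt+[0,0,.3-.1*min(1,P/90)],tool(L,np.radians(P)))
            if bad>b: bl.append(P)
        print("  ",Ld,"move",b1,round(m1,2),"pour fail",bl,round(max(mg or[9]),2),q)
E
timeout 500 python3 plan2.py
```

```text
t0 15 flip 0 grasp [-0.36  0.61 -0.23  1.88  0.4   0.43 -2.13] 0 0.4052404072052471
   -172 move 4 0.66 pour fail [10, 20, 30, 40, 50, 60, 70, 80, 90, 100, 110, 120] 9 [-1.18  0.56  1.15  1.66 -0.27  1.18 -2.93]
   -135 move 2 0.7 pour fail [10, 20, 30] 1.04 [ 1.37  1.42 -1.    2.17 -1.27  0.82 -1.75]
   -97 move 0 0.56 pour fail [] 0.24 [ 0.61  1.06 -0.15  1.71 -1.15  1.89 -2.07]
   -52 move 0 0.11 pour fail [100, 110, 120] 0.55 [ 0.7   1.16 -0.84  1.27 -0.19  1.89 -2.6 ]
   38 move 0 0.16 pour fail [100, 110, 120] 0.67 [-0.72  1.24  1.01  1.26  0.09  1.89 -0.62]
   83 move 0 0.27 pour fail [] 0.19 [-0.59  1.07  0.16  1.7   1.13  1.89 -1.25]
   110 move 0 0.34 pour fail [] 0.24 [-0.5   0.99 -0.06  2.03  1.52  1.89 -1.55]
   140 move 0 0.41 pour fail [90, 100] 0.66 [-0.53  1.01  0.06  2.36  1.98  1.89 -1.91]
t0 15 flip 1 grasp [-0.36  0.61 -0.23  1.88  0.4   0.43  1.01] 0 0.405240320918156
   -172 move 0 0.42 pour fail [60, 70, 80, 90, 100, 110, 120] 0.45 [-0.06  0.12  0.21  2.21 -0.8   0.33 -0.59]
   -135 move 0 0.33 pour fail [] 0.69 [ 1.37  1.42 -1.    2.17 -1.27  0.82  1.39]
   -
[... 1455 characters left out ...]
ur fail [80, 90, 100, 110, 120] 1.06 [ 0.43  0.15 -0.31  2.29 -1.34  0.2  -0.02]
   -135 move 0 0.37 pour fail [] 0.3 [ 1.51  1.48 -1.29  2.22 -0.9   0.32  0.93]
   -97 move 0 0.26 pour fail [] 0.16 [ 1.14  1.21 -0.97  1.74 -0.57  1.24  0.57]
   -52 move 0 0.11 pour fail [110, 120] 0.21 [ 0.69  1.11 -0.82  1.29 -0.16  1.85  0.56]
   38 move 0 0.27 pour fail [110, 120] 0.62 [-0.56  1.04  0.59  1.28  0.27  1.89  2.24]
   83 move 0 0.42 pour fail [] 0.24 [-0.39  0.93 -0.14  1.72  1.16  1.89  1.87]
   110 move 1 0.46 pour fail [10, 20] 0.35 [-0.25  0.88 -0.41  2.07  1.57  1.89  1.7 ]
   140 move 3 0.55 pour fail [10, 20, 30, 40, 50, 100, 110, 120] 0.93 [ 0.42  0.62 -1.04  2.38  1.9   1.38  2.08]
```

Call:
carry_out(
  offset=[
    [0,0,0],
    [0,0,0],
    [0,0,0],
    [0,0,0],
    [0,0,0],
    [0,0,0],
    [0,0,0],
  ],
  turn=[
    [0,-0.524,0],
    [0,-0.524,0],
    [0,-0.524,0],
    [0,-0.524,0],
    [0,-0.524,0],
    [0,-0.524,0],
    [0,-0.524,0],
  ],
)

```text
clock: 26.35
tcp_pos: [0.6071, 0.2762, 0.3355]
orientation: [-3.101, -0.474, 0.01]
contact_force: [0.3, 0.3, -1.3]
grip_width: 0.0852
```

Call:
carry_out(
  offset=[
    [0,0,0],
    [0,0,0],
    [0,0,0],
    [0,0,0],
    [0,0,0],
    [0,0,0],
    [0,0,0],
    [0,0,0],
  ],
  turn=[
    [0,0,-0.75],
    [0,0,-0.75],
    [0,0,-0.75],
    [0,0,-0.75],
    [0,0,-0.75],
    [0,0,-0.75],
    [0,0,-0.75],
    [0,0,-0.75],
  ],
)

```text
clock: 27.15
tcp_pos: [0.6037, 0.2767, 0.3375]
orientation: [-2.364, -2.066, -0.005]
contact_force: [-0.4, -0.0, -0.9]
grip_width: 0.0855
```

Call:
carry_out(
  offset=[
    [0,0,0],
    [0,0,0],
    [0,0,0],
    [0,0,0],
    [0,0,0],
    [0,0,0],
    [0,0,0],
    [0,0,0],
  ],
  turn=[
    [0,0,-0.75],
    [0,0,-0.75],
    [0,0,-0.75],
    [0,0,-0.75],
    [0,0,-0.75],
    [0,0,-0.75],
    [0,0,-0.75],
    [0,0,-0.75],
  ],
)

```text
clock: 27.95
tcp_pos: [0.6036, 0.2766, 0.3375]
orientation: [-0.898, -3.01, -0.006]
contact_force: [-0.2, -0.9, 1.0]
grip_width: 0.0853
```

Call:
carry_out(
  offset=[
    [0,0,0],
    [0,0,0],
    [0,0,0],
    [0,0,0],
    [0,0,0],
    [0,0,0],
    [0,0,0],
    [0,0,0],
  ],
  turn=[
    [0,0,-0.597],
    [0,0,-0.597],
    [0,0,-0.597],
    [0,0,-0.597],
    [0,0,-0.597],
    [0,0,-0.597],
    [0,0,-0.597],
    [0,0,-0.597],
  ],
)

```text
clock: 28.75
tcp_pos: [0.6039, 0.2763, 0.3371]
orientation: [-0.478, 3.104, 0.003]
contact_force: [0.7, -0.0, -0.7]
grip_width: 0.0854
```

```bash
python3 - <<'E'
from h import *
o=r.get_obs(); print(o["clock"],np.round(o["joints"],3).tolist(),o["tcp_pos"]); print(R.from_rotvec(o["orientation"]).as_matrix().round(3))
E
```

```text
28.75 [0.118, 0.572, -0.998, 1.421, 0.479, 1.403, 0.993] [0.60385047 0.27626067 0.33714993]
[[-0.954 -0.301  0.   ]
 [-0.301  0.954  0.002]
 [-0.001  0.002 -1.   ]]
```

Call:
carry_out(
  offset=[
    [-0.031,-0.018,0.08],
    [-0.031,-0.018,0.16],
    [-0.031,-0.018,0.24],
    [-0.031,-0.018,0.3],
    [-0.031,-0.018,0.334],
    [-0.031,-0.018,0.334],
    [-0.031,-0.018,0.334],
    [-0.031,-0.018,0.334],
  ],
  turn=[
    [0,-0.08,0],
    [0,-0.16,0],
    [0,-0.233,0],
    [0,-0.233,0],
    [0,-0.233,0],
    [0,-0.233,0],
    [0,-0.233,0],
    [0,-0.233,0],
  ],
)

```text
clock: 29.55
tcp_pos: [0.6225, 0.2732, 0.1716]
orientation: [-0.427, 2.76, 0.078]
contact_force: [-0.1, 0.3, 0.4]
grip_width: 0.0854
```

```bash
python3 - <<'E'
from h import *
o=r.get_obs(); print(o["clock"],np.round(o["joints"],3).tolist(),o["tcp_pos"]); A=R.from_rotvec(o["orientation"]).as_matrix(); print(A.round(3))
d=A.T@(np.array([.6211,.2725,.0563])-o["tcp_pos"]); print("to grasp, fractions",(d/.5).round(3))
f=imaging.grab_frame("scene"); find("scoop","scene",f); g=imaging.grab_frame("wrist"); save(g,"w6.png",scale=1.2)
E
```

```text
29.55 [0.104, 0.562, -0.858, 1.847, 0.842, 0.715, 0.676] [0.62253824 0.27315818 0.17161052]
[[-0.895 -0.302  0.329]
 [-0.284  0.953  0.105]
 [-0.345  0.001 -0.939]]
to grasp, fractions [ 0.083 -0.001  0.215]
scene scoop 0.68 [0.639 0.279 0.036] [315. 292.]
```

View pics/w6.png

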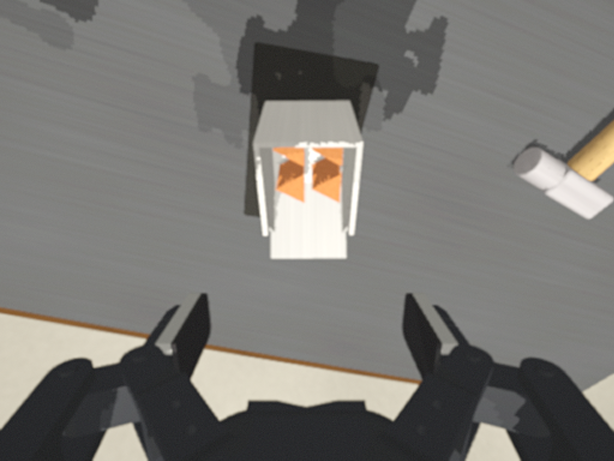

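The scoop's top sits centred between the fingers, around (308,175), with its pad behind it. Descending.

Call:
carry_out(
  offset=[
    [0.02,0,0.05],
    [0.04,0,0.1],
    [0.05,0,0.13],
    [0.06,0,0.16],
    [0.07,0,0.18],
    [0.078,0,0.2],
    [0.083,0,0.214],
    [0.083,0,0.214],
  ],
  turn=[
    [0,0,0],
    [0,0,0],
    [0,0,0],
    [0,0,0],
    [0,0,0],
    [0,0,0],
    [0,0,0],
    [0,0,0],
  ],
)

```text
clock: 30.5
tcp_pos: [0.619, 0.2713, 0.0541]
orientation: [-0.429, 2.763, 0.075]
contact_force: [-0.6, -0.4, -0.2]
grip_width: 0.0848
```

Call:
carry_out(
  offset=[
    [0,0,0],
    [0,0,0],
    [0,0,0],
    [0,0,0],
    [0,0,0],
    [0,0,0],
  ],
  turn=[
    [0,0,0],
    [0,0,0],
    [0,0,0],
    [0,0,0],
    [0,0,0],
    [0,0,0],
  ],
  hand=1,
  force=60,
)

```text
clock: 31.1
tcp_pos: [0.6197, 0.2723, 0.056]
orientation: [-0.429, 2.761, 0.077]
contact_force: [-2.7, -0.0, 6.8]
grip_width: 0.0634
```

```bash
python3 - <<'E'
from h import *
o=r.get_obs(); print(o["clock"],np.round(o["joints"],3).tolist(),o["tcp_pos"],o["orientation"]); A=R.from_rotvec(o["orientation"]).as_matrix(); print(A.round(3))
import pickle; pickle.dump((o["tcp_pos"],o["orientation"]),open("grasp.pkl","wb"))
E
```

```text
31.1 [-0.027, 0.688, -0.682, 1.919, 1.094, 0.547, 0.431] [0.6197119  0.27233668 0.05597145] [-0.42927334  2.76052645  0.0770196 ]
[[-0.895 -0.304  0.328]
 [-0.285  0.953  0.105]
 [-0.344  0.001 -0.939]]
```

Call:
carry_out(
  offset=[
    [-0.02,0,-0.05],
    [-0.04,0,-0.1],
    [-0.065,0,-0.18],
    [-0.095,0,-0.26],
    [-0.125,0,-0.34],
    [-0.15,0,-0.42],
    [-0.168,0,-0.46],
    [-0.168,0,-0.46],
  ],
  turn=[
    [0,0,0],
    [0,0,0],
    [0,0,0],
    [0,0,0],
    [0,0,0],
    [0,0,0],
    [0,0,0],
    [0,0,0],
  ],
)

```text
clock: 31.9
tcp_pos: [0.6207, 0.2721, 0.3031]
orientation: [-0.427, 2.758, 0.077]
contact_force: [-0.2, 1.2, -4.5]
grip_width: 0.063
```

Call:
carry_out(
  offset=[
    [0.02,-0.044,-0.007],
    [0.04,-0.088,-0.014],
    [0.06,-0.132,-0.021],
    [0.08,-0.175,-0.029],
    [0.1,-0.22,-0.036],
    [0.118,-0.263,-0.043],
    [0.137,-0.306,-0.05],
    [0.137,-0.306,-0.05],
  ],
  turn=[
    [0.033,0,0.09],
    [0.066,0,0.18],
    [0.099,0,0.27],
    [0.132,0,0.36],
    [0.165,0,0.45],
    [0.198,0,0.54],
    [0.229,0,0.626],
    [0.229,0,0.626],
  ],
)

```text
clock: 32.7
tcp_pos: [0.5956, 0.0996, 0.2968]
orientation: [0.96, 2.641, -0.178]
contact_force: [0.5, -0.1, -4.3]
grip_width: 0.0632
```

```bash
cat > st.py <<'E'
from h import *
import sys
def st(goal=None):
    o=r.get_obs(); A=R.from_rotvec(o["orientation"])
    print(o["clock"],np.round(o["joints"],2).tolist(),np.round(o["tcp_pos"],4),np.round(o["contact_force"],1),round(o["grip_width"],4))
    print(A.as_matrix().round(3).tolist())
    if goal is not None:
        x,B=goal; print("offset",(A.inv().apply(np.array(x)-o["tcp_pos"])/.5).round(3),"turn",((A.inv()*B).as_rotvec()/1.5).round(3))
    return o
def tool(yaw,P,t=20):  # scoop yaw, pour pitch (deg) -> tool rotation
    return R.from_euler("Z",yaw,True)*R.from_euler("Y",P-t,True)*R.from_matrix(np.diag([-1.,1,-1]))
E
python3 -c "
from st import *
st(([.5735,-.0632,.30],tool(-97.1,0)))"
```

```text
32.7 [0.16, 0.31, -0.72, 1.8, 0.61, 1.07, 0.06] [0.5956 0.0996 0.2968] [ 0.5 -0.1 -4.3] 0.0632
[[-0.721, 0.643, 0.258], [0.603, 0.766, -0.225], [-0.342, -0.007, -0.94]]
offset [-0.167 -0.278  0.056] turn [0.223 0.002 0.625]
```

Call:
carry_out(
  offset=[
    [-0.03,-0.04,0.008],
    [-0.05,-0.08,0.016],
    [-0.075,-0.12,0.024],
    [-0.1,-0.16,0.032],
    [-0.12,-0.2,0.04],
    [-0.145,-0.24,0.048],
    [-0.167,-0.278,0.056],
    [-0.167,-0.278,0.056],
  ],
  turn=[
    [0.033,0,0.09],
    [0.066,0,0.18],
    [0.099,0,0.27],
    [0.132,0,0.36],
    [0.165,0,0.45],
    [0.198,0,0.54],
    [0.223,0.002,0.625],
    [0.223,0.002,0.625],
  ],
)

```text
clock: 33.5
tcp_pos: [0.5751, -0.0638, 0.3001]
orientation: [2.163, 1.912, -0.378]
contact_force: [-0.1, -0.6, -3.7]
grip_width: 0.0628
```

```bash
python3 -c "
from st import *
st(([.5735,-.0632,.24],tool(-97.1,45)))
f=imaging.grab_frame('scene'); save(f,'s3.png',(120,60,420,285),2.4)"
```

```text
33.5 [0.21, 0.35, -0.5, 1.7, 0.5, 1.31, -0.57] [ 0.5751 -0.0638  0.3001] [-0.1 -0.6 -3.7] 0.0628
[[0.116, 0.992, -0.04], [0.933, -0.123, -0.338], [-0.341, 0.001, -0.94]]
offset [ 0.042 -0.004  0.113] turn [0.001 0.523 0.001]
```

View pics/s3.png

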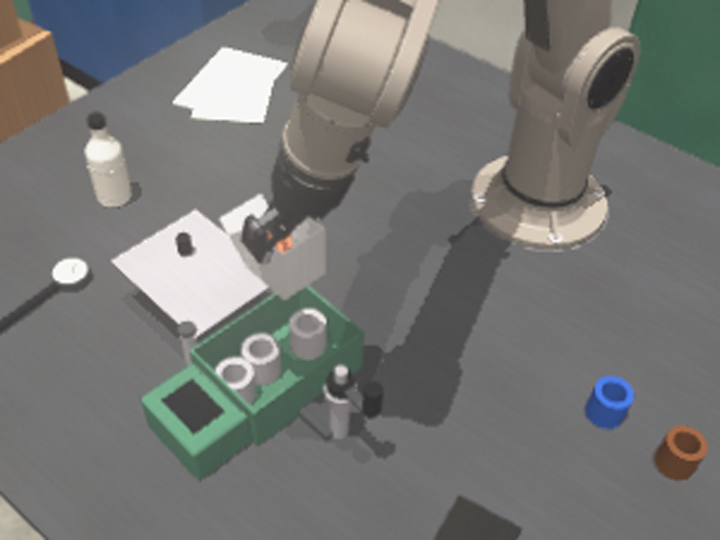

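Call:
carry_out(
  offset=[
    [0.01,0,0.02],
    [0.02,0,0.04],
    [0.03,0,0.06],
    [0.035,0,0.08],
    [0.042,0,0.1],
    [0.042,0,0.113],
    [0.042,0,0.113],
    [0.042,0,0.113],
  ],
  turn=[
    [0,0.08,0],
    [0,0.16,0],
    [0,0.24,0],
    [0,0.32,0],
    [0,0.4,0],
    [0,0.48,0],
    [0,0.523,0],
    [0,0.523,0],
  ],
)

```text
clock: 34.35
tcp_pos: [0.5747, -0.0611, 0.2395]
orientation: [-2.102, -1.869, -0.471]
contact_force: [-0.8, -0.5, -4.6]
grip_width: 0.0638
```

```bash
python3 -c "
from st import *
st(([.5743,-.0573,.21],tool(-97.1,95)))"
```

```text
34.35 [0.74, 0.46, -0.67, 1.76, -0.19, 1.02, 0.1] [ 0.5747 -0.0611  0.2395] [-0.8 -0.5 -4.6] 0.0638
[[0.106, 0.993, 0.051], [0.899, -0.118, 0.423], [0.426, 0.001, -0.905]]
offset [-0.018 -0.002  0.056] turn [-0.003  0.579  0.003]
```

Call:
carry_out(
  offset=[
    [-0.002,0,0.007],
    [-0.004,0,0.014],
    [-0.007,0,0.021],
    [-0.009,0,0.028],
    [-0.011,0,0.035],
    [-0.013,0,0.042],
    [-0.016,0,0.05],
    [-0.018,-0.002,0.056],
  ],
  turn=[
    [0,0.072,0],
    [0,0.144,0],
    [0,0.216,0],
    [0,0.288,0],
    [0,0.36,0],
    [0,0.432,0],
    [0,0.505,0],
    [0,0.579,0],
  ],
)

```text
clock: 35.15
tcp_pos: [0.5761, -0.0539, 0.2125]
orientation: [-1.493, -1.339, -1.151]
contact_force: [0.0, 1.3, -2.3]
grip_width: 0.0636
```

Call:
carry_out(
  offset=[
    [0,0,0],
    [0,0,0],
    [0,0,0],
    [0,0,0],
    [0,0,0],
    [0,0,0],
  ],
  turn=[
    [0,0,0],
    [0,0,0],
    [0,0,0],
    [0,0,0],
    [0,0,0],
    [0,0,0],
  ],
)

```text
clock: 35.75
tcp_pos: [0.5757, -0.0548, 0.2135]
orientation: [-1.496, -1.338, -1.15]
contact_force: [0.7, 0.7, -1.3]
grip_width: 0.0632
```

```bash
python3 -c "
from st import *
st(([.5743,-.0573,.235],tool(-97.1,110)))
f=imaging.grab_frame('scene'); save(f,'s4.png',(170,110,320,260),4)
find('stone0','scene',f,10)"
```

```text
35.75 [1.08, 0.96, -0.89, 1.73, -0.62, 1.17, 0.6] [ 0.5757 -0.0548  0.2135] [ 0.7  0.7 -1.3] 0.0632
[[0.025, 0.993, 0.113], [0.261, -0.115, 0.959], [0.965, 0.005, -0.262]]
offset [ 0.04  -0.002 -0.016] turn [-0.005  0.176  0.004]
scene stone0 0.5 [ 0.557 -0.077  0.025] [241. 212.]
```

View pics/s4.png

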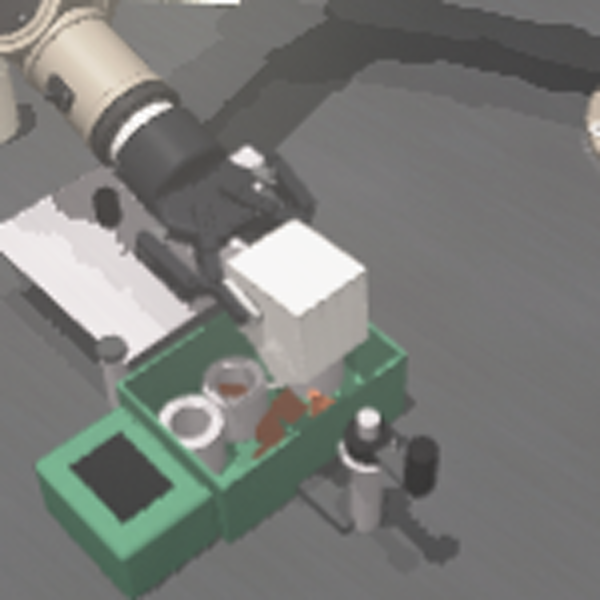

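Stones lie in the tub at (285,415), with one in a bore at (235,390). The force fell from about 4.5 N to about 1.5 N, so the scoop is close to empty. I'll tip it further with a small shake, then bring it back up and check.

Call:
carry_out(
  offset=[
    [0.02,0,-0.01],
    [0.04,-0.002,-0.016],
    [0.04,-0.002,-0.016],
    [0.055,-0.002,-0.016],
    [0.04,-0.002,-0.016],
    [0.055,-0.002,-0.016],
    [0.04,-0.002,-0.016],
    [0.04,-0.002,-0.016],
  ],
  turn=[
    [0,0.09,0],
    [0,0.176,0],
    [0,0.176,0],
    [0,0.176,0],
    [0,0.176,0],
    [0,0.176,0],
    [0,0.176,0],
    [0,0.176,0],
  ],
)

```text
clock: 36.65
tcp_pos: [0.5741, -0.0576, 0.2336]
orientation: [-1.293, -1.156, -1.297]
contact_force: [0.5, -0.3, -3.0]
grip_width: 0.0631
```

```bash
python3 -c "
from st import *
st(([.5743,-.0573,.28],tool(-97.1,45)))"
```

```text
36.65 [1.13, 1.1, -0.94, 1.71, -0.71, 1.26, 0.66] [ 0.5741 -0.0576  0.2336] [ 0.5 -0.3 -3. ] 0.0631
[[-0.004, 0.993, 0.116], [0.001, -0.116, 0.993], [1.0, 0.004, -0.001]]
offset [0.093 0.001 0.   ] turn [-0.003 -0.756  0.005]
```

Now back upright, raised to z 0.30. The full return needs a turn of -1.28 in two calls.

Call:
carry_out(
  offset=[
    [0.05,0,0],
    [0.1,0,0],
    [0.13,0,0],
    [0.13,0,0],
    [0.13,0,0],
    [0.13,0,0],
    [0.13,0,0],
    [0.13,0,0],
  ],
  turn=[
    [0,-0.09,0],
    [0,-0.18,0],
    [0,-0.28,0],
    [0,-0.38,0],
    [0,-0.48,0],
    [0,-0.58,0],
    [0,-0.68,0],
    [0,-0.756,0],
  ],
)

```text
clock: 37.45
tcp_pos: [0.5738, -0.0561, 0.301]
orientation: [-2.105, -1.879, -0.469]
contact_force: [0.2, 0.5, -2.9]
grip_width: 0.0634
```

Call:
carry_out(
  offset=[
    [0,0,0],
    [0,0,0],
    [0,0,0],
    [0,0,0],
    [0,0,0],
    [0,0,0],
    [0,0,0],
    [0,0,0],
  ],
  turn=[
    [0,-0.09,0],
    [0,-0.18,0],
    [0,-0.27,0],
    [0,-0.36,0],
    [0,-0.45,0],
    [0,-0.523,0],
    [0,-0.523,0],
    [0,-0.523,0],
  ],
)

```text
clock: 38.25
tcp_pos: [0.5734, -0.0566, 0.2988]
orientation: [2.156, 1.921, -0.372]
contact_force: [0.3, -1.3, -1.9]
grip_width: 0.0632
```

```bash
python3 -c "
from st import *
st(([.5956,.0996,.30],tool(-40,0)))
f=imaging.grab_frame('wrist'); save(f,'w7.png',scale=1.2)
find('stone0','wrist',f,10)
f=imaging.grab_frame('scene'); find('stone0','scene',f,10)"
```

```text
38.25 [0.25, 0.36, -0.57, 1.7, 0.52, 1.32, -0.59] [ 0.5734 -0.0566  0.2988] [ 0.3 -1.3 -1.9] 0.0632
[[0.109, 0.993, -0.036], [0.935, -0.115, -0.335], [-0.337, 0.003, -0.941]]
offset [ 0.296  0.008 -0.109] turn [-0.222 -0.002 -0.62 ]
wrist stone0 0.77 [ 0.558 -0.079  0.025] [245. 106.]
wrist stone0 0.73 [ 0.577 -0.115  0.043] [263. 135.]
wrist stone0 0.73 [ 0.591 -0.068  0.018] [269.  94.]
wrist stone0 0.63 [ 0.572 -0.075  0.026] [255. 102.]
wrist stone0 0.58 [ 0.535 -0.058  0.019] [226.  91.]
```

View pics/w7.png

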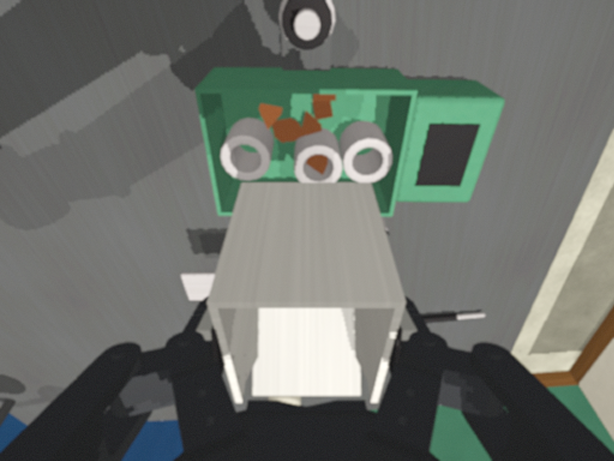

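The scoop is empty at (305,350). Four stones lie in the strip around (295,120) and one sits in the middle bushing's bore at (318,163). All three bushings are upright. Now I'll take the scoop back to its pad.

Call:
carry_out(
  offset=[
    [0.042,0,-0.016],
    [0.085,0,-0.03],
    [0.127,0,-0.047],
    [0.17,0.003,-0.062],
    [0.21,0.005,-0.078],
    [0.254,0.006,-0.093],
    [0.296,0.008,-0.109],
    [0.296,0.008,-0.109],
  ],
  turn=[
    [-0.032,0,-0.09],
    [-0.064,0,-0.18],
    [-0.096,0,-0.27],
    [-0.128,0,-0.36],
    [-0.16,0,-0.45],
    [-0.192,0,-0.54],
    [-0.222,-0.002,-0.62],
    [-0.222,-0.002,-0.62],
  ],
)

```text
clock: 39.25
tcp_pos: [0.5958, 0.1003, 0.3008]
orientation: [0.957, 2.639, -0.169]
contact_force: [-0.5, 0.3, -2.0]
grip_width: 0.0633
```

```bash
python3 -c "
from st import *
st(([.6279,.2695,.20],tool(12,0)))"
```

```text
39.25 [0.22, 0.32, -0.8, 1.79, 0.64, 1.09, 0.04] [0.5958 0.1003 0.3008] [-0.5  0.3 -2. ] 0.0633
[[-0.721, 0.641, 0.264], [0.602, 0.768, -0.22], [-0.343, 0.001, -0.939]]
offset [0.227 0.301 0.132] turn [-0.206  0.001 -0.567]
```

Call:
carry_out(
  offset=[
    [0.03,0.04,0.01],
    [0.06,0.08,0.02],
    [0.09,0.13,0.04],
    [0.13,0.17,0.06],
    [0.16,0.21,0.08],
    [0.19,0.26,0.11],
    [0.227,0.301,0.132],
    [0.227,0.301,0.132],
  ],
  turn=[
    [-0.032,0,-0.09],
    [-0.064,0,-0.18],
    [-0.096,0,-0.27],
    [-0.128,0,-0.36],
    [-0.16,0,-0.45],
    [-0.192,0,-0.53],
    [-0.206,0,-0.567],
    [-0.206,0,-0.567],
  ],
)

```text
clock: 40.05
tcp_pos: [0.6283, 0.2673, 0.1961]
orientation: [-0.286, 2.783, 0.047]
contact_force: [-1.0, 0.4, -2.8]
grip_width: 0.0633
```

Call:
carry_out(
  offset=[
    [0,0,0],
    [0,0,0],
  ],
  turn=[
    [0,0,0],
    [0,0,0],
  ],
)

```text
clock: 40.25
tcp_pos: [0.6296, 0.2659, 0.1996]
orientation: [-0.282, 2.779, 0.044]
contact_force: [0.5, -0.1, -2.6]
grip_width: 0.0632
```

```bash
python3 -c "
from st import *
st(([.6279,.269,.058],tool(12,0)))"
```

```text
40.25 [0.14, 0.56, -0.92, 1.81, 0.85, 0.82, 0.59] [0.6296 0.2659 0.1996] [ 0.5 -0.1 -2.6] 0.0632
[[-0.92, -0.2, 0.336], [-0.19, 0.98, 0.065], [-0.343, -0.004, -0.939]]
offset [0.099 0.008 0.265] turn [-0.004  0.    -0.004]
```

Call:
carry_out(
  offset=[
    [0.03,0.008,0.07],
    [0.055,0.008,0.14],
    [0.07,0.008,0.185],
    [0.08,0.008,0.21],
    [0.09,0.008,0.235],
    [0.095,0.008,0.252],
    [0.098,0.008,0.262],
    [0.099,0.008,0.266],
  ],
  turn=[
    [0,0,0],
    [0,0,0],
    [0,0,0],
    [0,0,0],
    [0,0,0],
    [0,0,0],
    [0,0,0],
    [0,0,0],
  ],
)

```text
clock: 41.05
tcp_pos: [0.6275, 0.2709, 0.0575]
orientation: [-0.286, 2.778, 0.046]
contact_force: [0.1, -0.4, -1.3]
grip_width: 0.0629
```

Call:
carry_out(
  offset=[
    [0,0,0],
    [0,0,0],
  ],
  turn=[
    [0,0,0],
    [0,0,0],
  ],
)

```text
clock: 41.25
tcp_pos: [0.6275, 0.2713, 0.0579]
orientation: [-0.287, 2.778, 0.047]
contact_force: [0.2, -0.3, -1.9]
grip_width: 0.0631
```

Call:
carry_out(
  offset=[
    [0.001,0,0.003],
    [0.001,0,0.003],
    [0.001,0,0.003],
  ],
  turn=[
    [0,0,0],
    [0,0,0],
    [0,0,0],
  ],
)

```text
clock: 41.55
tcp_pos: [0.6275, 0.2713, 0.0561]
orientation: [-0.287, 2.778, 0.047]
contact_force: [-0.8, -0.4, 1.8]
grip_width: 0.0632
```

Call:
carry_out(
  offset=[
    [0,0,0],
    [0,0,0],
    [0,0,0],
    [0,0,0],
    [0,0,0],
    [0,0,0],
  ],
  turn=[
    [0,0,0],
    [0,0,0],
    [0,0,0],
    [0,0,0],
    [0,0,0],
    [0,0,0],
  ],
  hand=0,
)

```text
clock: 42.15
tcp_pos: [0.6271, 0.2711, 0.0555]
orientation: [-0.288, 2.779, 0.046]
contact_force: [-0.3, -0.2, 1.0]
grip_width: 0.0853
```

Call:
carry_out(
  offset=[
    [-0.02,0,-0.05],
    [-0.04,0,-0.1],
    [-0.065,0,-0.18],
    [-0.095,0,-0.26],
    [-0.125,0,-0.34],
    [-0.15,0,-0.42],
    [-0.15,0,-0.42],
    [-0.15,0,-0.42],
  ],
  turn=[
    [0,0,0],
    [0,0,0],
    [0,0,0],
    [0,0,0],
    [0,0,0],
    [0,0.08,0],
    [0,0.16,0],
    [0,0.233,0],
  ],
)

```text
clock: 42.95
tcp_pos: [0.6263, 0.2715, 0.2814]
orientation: [0.322, -3.124, 0.003]
contact_force: [1.4, 0.0, -0.8]
grip_width: 0.0854
```

```bash
python3 -c "
from st import *
st(([.53,-.16,.27],R.from_matrix([[-1,0,0],[0,1,0],[0,0,-1]])))
f=imaging.grab_frame('top'); find('scoop','top',f); 
for q in('scoop','pad'):
    d=outline_of(q,'top'); c,_=cv2.findContours(d[0]['region'].astype(np.uint8),0,2); print(q,cv2.minAreaRect(max(c,key=cv2.contourArea)))
f=imaging.grab_frame('scene'); find('scoop','scene',f); find('stone0','scene',f,10)"
```

```text
42.95 [0.12, 0.65, -0.99, 1.44, 0.55, 1.34, 0.87] [0.6263 0.2715 0.2814] [ 1.4  0.  -0.8] 0.0854
[[-0.979, -0.204, -0.0], [-0.204, 0.979, -0.002], [0.001, -0.002, -1.0]]
offset [ 0.364 -0.806  0.025] turn [-0.001 -0.     0.137]
scoop ((367.0, 125.5), (57.0, 14.0), 90.0)
pad ((292.6937561035156, 161.3716583251953), (115.59978485107422, 72.1554183959961), 28.178592681884766)
scene scoop 0.64 [0.628 0.273 0.018] [314. 291.]
scene stone0 0.36 [ 0.558 -0.076  0.025] [241. 212.]
scene stone0 0.31 [ 0.591 -0.145  0.07 ] [219. 199.]
```

Call:
carry_out(
  offset=[
    [0.32,-0.8,0.025],
    [0.32,-0.8,0.025],
    [0.32,-0.8,0.025],
    [0.32,-0.8,0.025],
    [0.32,-0.8,0.025],
    [0.32,-0.8,0.025],
    [0.32,-0.8,0.025],
    [0.32,-0.8,0.025],
  ],
  turn=[
    [0,0,0.137],
    [0,0,0.137],
    [0,0,0.137],
    [0,0,0.137],
    [0,0,0.137],
    [0,0,0.137],
    [0,0,0.137],
    [0,0,0.137],
  ],
)

```text
clock: 44.1
tcp_pos: [0.5546, -0.124, 0.2683]
orientation: [-0.001, 3.14, -0.008]
contact_force: [1.4, 0.0, -0.2]
grip_width: 0.0853
```

```bash
python3 -c "
from st import *
g=([.541,-.2985,.25],R.from_matrix([[-1,0,0],[0,1,0],[0,0,-1]]))
st(g)
f=imaging.grab_frame('wrist'); save(f,'w8.png',scale=1.2); find('cover_knob','wrist',f); find('cover','wrist',f)
f=imaging.grab_frame('top'); 
for q in('scoop','pad','cover_knob'): find(q,'top',f)
save(f,'t4.png',(150,120,220,190),8)
for q in('scoop','pad'):
  for d in outline_of(q,'top')[:1]: c,_=cv2.findContours(d['region'].astype(np.uint8),0,2); print(q,cv2.minAreaRect(max(c,key=cv2.contourArea)))
"
```

```text
44.1 [0.88, 0.46, -1.01, 1.74, 0.42, 1.18, 1.32] [ 0.5546 -0.124   0.2683] [ 1.4  0.  -0.2] 0.0853
[[-1.0, -0.001, 0.001], [-0.001, 1.0, -0.005], [-0.001, -0.005, -1.0]]
offset [ 0.027 -0.349  0.038] turn [-0.003  0.001  0.001]
wrist cover_knob 0.55 [ 0.532 -0.263  0.093] [130. 154.]
wrist cover 0.89 [ 0.527 -0.263  0.093] [129. 150.]
wrist cover 0.23 [ 0.559 -0.197  0.093] [192. 178.]
top scoop 0.78 [0.647 0.276 0.032] [180. 149.]
top scoop 0.63 [ 0.57  -0.115  0.086] [280. 163.]
top pad 0.73 [0.588 0.247 0.005] [189. 164.]
top cover_knob 0.65 [ 0.558 -0.311  0.087] [331. 165.]
scoop ((179.79412841796875, 148.67648315429688), (30.802024841308594, 18.675241470336914), 75.96376037597656)
pad ((183.4709930419922, 156.00340270996094), (36.4544677734375, 22.78404426574707), 83.2901611328125)
```

View pics/w8.png

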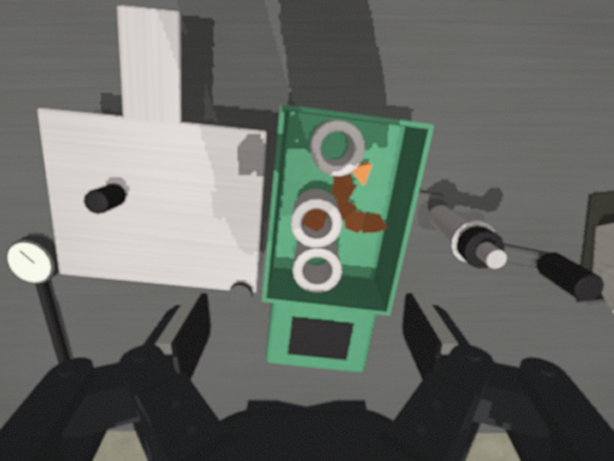

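The wrist view, seen from above, shows three upright bushings with stones low in the tub around (350,200) and one in the bore at (316,220). The knob top is at (97,200), the hinge at (241,290) and the clamp at (480,245).

```bash
python3 -c "
from st import *
f=imaging.grab_frame('wrist')
k=ray(f,np.array((97,200))/1.2,.126); h=ray(f,np.array((241,290))/1.2,.09); a=ray(f,np.array((480,245))/1.2,.121); hd=ray(f,np.array((591,287))/1.2,.17)
print(k,h,hd,a,np.linalg.norm((k-h)[:2]),np.degrees(np.arctan2(*(k-h)[1::-1])))
t=[ray(f,np.array(q)/1.2,.092)[:2] for q in((118,8),(181,12),(122,120),(182,124))]
v=(t[0]+t[1]-t[2]-t[3]); print('tongue dir',np.degrees(np.arctan2(v[1],v[0])))
st(([k[0],k[1],.25],R.from_matrix([[-1,0,0],[0,1,0],[0,0,-1]])))"
```

```text
[ 0.54016461 -0.29501568  0.126     ] [ 0.64263963 -0.18794142  0.09      ] [0.59570966 0.09475652 0.17      ] [0.58065271 0.03094114 0.121     ] 0.14820939988467755 -133.74266102916735
tongue dir 173.72969380751653
44.6 [0.87, 0.46, -1.01, 1.74, 0.42, 1.18, 1.31] [ 0.5562 -0.1206  0.2683] [-0.5 -0.  -0.7] 0.0856
[[-1.0, -0.003, 0.001], [-0.003, 1.0, -0.003], [-0.001, -0.003, -1.0]]
offset [ 0.033 -0.349  0.038] turn [-0.002  0.001  0.002]
```

Call:
carry_out(
  offset=[
    [0.03,-0.1,0],
    [0.03,-0.2,0],
    [0.03,-0.3,0],
    [0.031,-0.35,0.05],
    [0.031,-0.35,0.13],
    [0.031,-0.35,0.2],
    [0.031,-0.35,0.27],
    [0.031,-0.35,0.29],
  ],
  turn=[
    [0,0,0],
    [0,0,0],
    [0,0,0],
    [0,0,0],
    [0,0,0],
    [0,0,0],
    [0,0,0],
    [0,0,0],
  ],
)

```text
clock: 45.4
tcp_pos: [0.5387, -0.2964, 0.1199]
orientation: [0.003, -3.137, 0.001]
contact_force: [-0.7, 0.4, 0.2]
grip_width: 0.0853
```

Call:
carry_out(
  offset=[
    [0,0,0.01],
    [0,0,0.022],
    [0,0,0.022],
    [0,0,0.022],
  ],
  turn=[
    [0,0,0],
    [0,0,0],
    [0,0,0],
    [0,0,0],
  ],
)

```text
clock: 45.8
tcp_pos: [0.5414, -0.2979, 0.1139]
orientation: [-0.0, 3.139, -0.006]
contact_force: [-0.1, 0.8, -0.5]
grip_width: 0.0854
```

Call:
carry_out(
  offset=[
    [0,0,0],
    [0,0,0],
    [0,0,0],
    [0,0,0],
    [0,0,0],
    [0,0,0],
    [0,0,0],
    [0,0,0],
  ],
  turn=[
    [0,0,0],
    [0,0,0],
    [0,0,0],
    [0,0,0],
    [0,0,0],
    [0,0,0],
    [0,0,0],
    [0,0,0],
  ],
  hand=1,
  force=25,
)

```text
clock: 46.6
tcp_pos: [0.5398, -0.2998, 0.1129]
orientation: [-0.002, -3.141, 0.009]
contact_force: [-3.4, -4.0, 3.5]
grip_width: 0.021
```

```bash
python3 - <<'E'
from st import *
o=st(); A=R.from_rotvec(o["orientation"]); k=np.array(o["tcp_pos"][:2]); H=np.array([.6428,-.1915])
d=k-H; a0=np.arctan2(d[1],d[0]); rr=np.hypot(*d); print(np.degrees(a0),rr)
for i in range(1,13):
    a=np.radians(7.7*i); t=a0-a; x=np.r_[H+rr*np.array([np.cos(t),np.sin(t)]),o["tcp_pos"][2]]
    print(i,(A.inv().apply(x-o["tcp_pos"])/.5).round(3),(a/1.5).round(3), x.round(3))
E
```

```text
46.6 [1.01, 0.69, -0.85, 1.77, 0.62, 0.98, 1.47] [ 0.5398 -0.2998  0.1129] [-3.4 -4.   3.5] 0.021
[[-1.0, 0.002, -0.001], [0.002, 1.0, -0.006], [0.001, -0.006, -1.0]]
-133.56432734824085 0.1494607045776838
1 [ 0.027  0.03  -0.   ] 0.09 [ 0.526 -0.285  0.113]
2 [ 0.05   0.062 -0.   ] 0.179 [ 0.515 -0.269  0.113]
3 [ 0.069  0.098 -0.   ] 0.269 [ 0.506 -0.251  0.113]
4 [ 0.082  0.136 -0.001] 0.358 [ 0.499 -0.232  0.113]
5 [ 0.09   0.175 -0.001] 0.448 [ 0.495 -0.212  0.113]
6 [ 0.093  0.215 -0.001] 0.538 [ 0.493 -0.192  0.113]
7 [ 0.091  0.255 -0.001] 0.627 [ 0.495 -0.172  0.113]
8 [ 0.083  0.295 -0.002] 0.717 [ 0.499 -0.152  0.113]
9 [ 0.07   0.333 -0.002] 0.806 [ 0.505 -0.133  0.113]
10 [ 0.052  0.369 -0.002] 0.896 [ 0.514 -0.115  0.113]
11 [ 0.029  0.402 -0.002] 0.986 [ 0.525 -0.099  0.113]
12 [ 0.002  0.431 -0.002] 1.075 [ 0.539 -0.084  0.113]
```

Call:
carry_out(
  offset=[
    [0.027,0.03,0],
    [0.05,0.062,0],
    [0.069,0.098,0],
    [0.082,0.136,0],
    [0.09,0.175,0],
    [0.093,0.215,0],
    [0.093,0.215,0],
    [0.093,0.215,0],
  ],
  turn=[
    [0,0,0.09],
    [0,0,0.179],
    [0,0,0.269],
    [0,0,0.358],
    [0,0,0.448],
    [0,0,0.538],
    [0,0,0.538],
    [0,0,0.538],
  ],
)

```text
clock: 47.4
tcp_pos: [0.4928, -0.1894, 0.1128]
orientation: [-1.231, -2.889, 0.007]
contact_force: [-6.9, 1.4, 12.2]
grip_width: 0.0208
```

```bash
python3 - <<'E'
from st import *
o=st(); A=R.from_rotvec(o["orientation"]); k=np.array(o["tcp_pos"][:2]); H=np.array([.6428,-.1915])
d=k-H; a0=np.arctan2(d[1],d[0]); rr=np.hypot(*d); print(np.degrees(a0),rr)
for i in range(1,8):
    a=np.radians(7.7*i); t=a0-a; x=np.r_[H+.1495*np.array([np.cos(t),np.sin(t)]),o["tcp_pos"][2]]
    print(i,(A.inv().apply(x-o["tcp_pos"])/.5).round(3),(a/1.5).round(3), x.round(3))
E
```

```text
47.4 [0.82, 0.51, -0.72, 1.98, 0.46, 0.82, 0.6] [ 0.4928 -0.1894  0.1128] [-6.9  1.4 12.2] 0.0208
[[-0.693, 0.721, -0.003], [0.721, 0.693, -0.004], [-0.001, -0.005, -1.0]]
179.19825631615402 0.15005625321633703
1 [ 0.026  0.031 -0.   ] 0.09 [ 0.495 -0.169  0.113]
2 [ 0.048  0.064 -0.   ] 0.179 [ 0.499 -0.15   0.113]
3 [ 0.066  0.1   -0.001] 0.269 [ 0.506 -0.131  0.113]
4 [ 0.079  0.138 -0.001] 0.358 [ 0.515 -0.113  0.113]
5 [ 0.086  0.178 -0.001] 0.448 [ 0.527 -0.097  0.113]
6 [ 0.088  0.218 -0.001] 0.538 [ 0.541 -0.082  0.113]
7 [ 0.085  0.258 -0.001] 0.627 [ 0.556 -0.069  0.113]
```

Call:
carry_out(
  offset=[
    [0.026,0.031,0],
    [0.048,0.064,0],
    [0.066,0.1,0],
    [0.079,0.138,0],
    [0.086,0.178,0],
    [0.086,0.178,0],
    [0.086,0.178,0],
  ],
  turn=[
    [0,0,0.09],
    [0,0,0.179],
    [0,0,0.269],
    [0,0,0.358],
    [0,0,0.448],
    [0,0,0.448],
    [0,0,0.448],
  ],
)

```text
clock: 48.1
tcp_pos: [0.5284, -0.0948, 0.1128]
orientation: [2.111, 2.326, -0.002]
contact_force: [-6.0, 6.5, 12.5]
grip_width: 0.0212
```

```bash
cat > arc.py <<'E'
from st import *
o=st(); A=R.from_rotvec(o["orientation"]); k=np.array(o["tcp_pos"][:2]); H=np.array([.6428,-.1915])
d=k-H; a0=np.arctan2(d[1],d[0]); rr=np.hypot(*d); print(np.degrees(a0),rr)
for i in range(1,7):
    a=np.radians(1.5*i); t=a0-a; x=np.r_[H+.15*np.array([np.cos(t),np.sin(t)]),o["tcp_pos"][2]]
    print(i,(A.inv().apply(x-o["tcp_pos"])/.5).round(3),(a/1.5).round(3), x.round(3))
E
python3 arc.py
```

```text
48.1 [0.52, 0.49, -0.58, 1.97, 0.37, 0.79, -0.17] [ 0.5284 -0.0948  0.1128] [-6.   6.5 12.5] 0.0212
[[-0.097, 0.995, -0.0], [0.995, 0.097, -0.001], [-0.001, -0.001, -1.0]]
139.78759385497776 0.14982582353005586
1 [ 0.006  0.005 -0.   ] 0.017 [ 0.531 -0.092  0.113]
2 [ 0.011  0.011 -0.   ] 0.035 [ 0.533 -0.089  0.113]
3 [ 0.016  0.017 -0.   ] 0.052 [ 0.536 -0.086  0.113]
4 [ 0.021  0.023 -0.   ] 0.07 [ 0.539 -0.083  0.113]
5 [ 0.026  0.03  -0.   ] 0.087 [ 0.542 -0.081  0.113]
6 [ 0.03   0.036 -0.   ] 0.105 [ 0.545 -0.078  0.113]
```

Call:
carry_out(
  offset=[
    [0.006,0.005,0],
    [0.011,0.011,0],
    [0.016,0.017,0],
    [0.021,0.023,0],
    [0.021,0.023,0],
  ],
  turn=[
    [0,0,0.017],
    [0,0,0.035],
    [0,0,0.052],
    [0,0,0.07],
    [0,0,0.07],
  ],
)

```text
clock: 48.6
tcp_pos: [0.5347, -0.088, 0.1125]
orientation: [-2.233, -2.208, 0.018]
contact_force: [-17.8, -3.6, 24.7]
grip_width: 0.0209
```

```bash
python3 arc.py
```

```text
48.6 [0.48, 0.49, -0.55, 1.95, 0.36, 0.8, -0.28] [ 0.5347 -0.088   0.1125] [-17.8  -3.6  24.7] 0.0209
[[0.011, 1.0, -0.009], [1.0, -0.011, -0.007], [-0.007, -0.009, -1.0]]
136.23944005312293 0.14962642013110236
1 [ 0.006  0.005 -0.   ] 0.017 [ 0.537 -0.085  0.113]
2 [ 0.012  0.01  -0.   ] 0.035 [ 0.54  -0.082  0.113]
3 [ 0.017  0.016 -0.   ] 0.052 [ 0.543 -0.08   0.113]
4 [ 0.022  0.022 -0.   ] 0.07 [ 0.546 -0.077  0.113]
5 [ 0.027  0.028 -0.   ] 0.087 [ 0.549 -0.075  0.113]
6 [ 0.032  0.034 -0.001] 0.105 [ 0.552 -0.072  0.113]
```

The knob has stopped against about 15 N along its path, so the cover is at its stop. Releasing and lifting.

Call:
carry_out(
  offset=[
    [0,0,0],
    [0,0,0],
    [0,0,0],
    [0,0,0],
    [0,0,0],
    [0,0,0],
  ],
  turn=[
    [0,0,0],
    [0,0,0],
    [0,0,0],
    [0,0,0],
    [0,0,0],
    [0,0,0],
  ],
  hand=0,
)

```text
clock: 49.2
tcp_pos: [0.5392, -0.0861, 0.1119]
orientation: [2.234, 2.206, -0.003]
contact_force: [-0.0, 0.2, -0.6]
grip_width: 0.0854
```

Call:
carry_out(
  offset=[
    [0,0,-0.05],
    [0,0,-0.15],
    [0,0,-0.25],
    [0,0,-0.34],
    [0,0,-0.34],
    [0,0,-0.34],
  ],
  turn=[
    [0,0,0],
    [0,0,0],
    [0,0,0],
    [0,0,0],
    [0,0,0],
    [0,0,0],
  ],
)

```text
clock: 49.8
tcp_pos: [0.5395, -0.0857, 0.283]
orientation: [2.233, 2.203, -0.001]
contact_force: [-0.1, 0.5, -0.6]
grip_width: 0.0852
```

```bash
python3 - <<'E'
from st import *
st(([.596,.090,.25],R.from_matrix([[0,1,0],[1,0,0],[0,0,-1]])))
f=imaging.grab_frame('wrist'); find('cover_knob','wrist',f); find('crank_handle','wrist',f)
import pickle; pickle.dump(f,open('w9.pkl','wb')); save(f,'w9.png',scale=1.2)
g=imaging.grab_frame('top'); find('cover','top',g); find('crank_handle','top',g)
E
```

```text
49.8 [0.56, 0.29, -0.63, 1.79, 0.19, 1.12, -0.14] [ 0.5395 -0.0857  0.283 ] [-0.1  0.5 -0.6] 0.0852
[[0.013, 1.0, 0.003], [1.0, -0.013, -0.004], [-0.004, 0.003, -1.0]]
offset [0.353 0.108 0.065] turn [ 0.002  0.003 -0.009]
wrist cover_knob 0.95 [ 0.572 -0.083  0.09 ] [282. 166.]
wrist cover_knob 0.38 [0.585 0.043 0.123] [302.  41.]
wrist crank_handle 0.64 [0.588 0.044 0.121] [305.  40.]
top cover 0.68 [ 0.56  -0.023  0.091] [256. 166.]
top crank_handle 0.44 [0.589 0.058 0.123] [234. 158.]
```

View pics/w9.png

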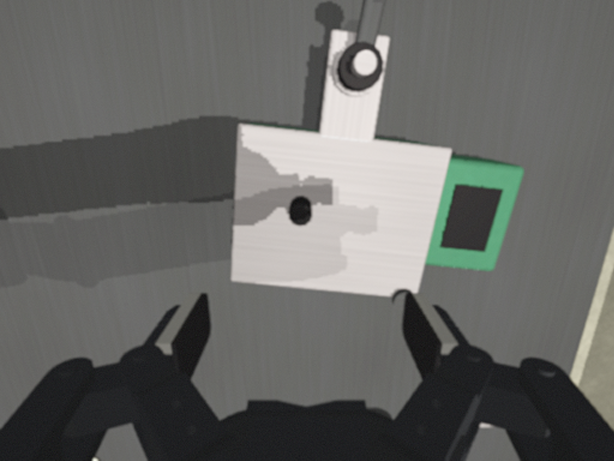

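The cover at (340,215) lies squarely over the tub, with its tongue under the crank at (355,85). Next I'll grip the crank handle.

Call:
carry_out(
  offset=[
    [0.1,0.03,0],
    [0.2,0.06,0],
    [0.3,0.09,0],
    [0.353,0.108,0],
    [0.353,0.108,0.05],
    [0.353,0.108,0.1],
    [0.353,0.108,0.1],
    [0.353,0.108,0.1],
  ],
  turn=[
    [0,0,0],
    [0,0,0],
    [0,0,0],
    [0,0,0],
    [0,0,0],
    [0,0,0],
    [0,0,0],
    [0,0,0],
  ],
)

```text
clock: 50.9
tcp_pos: [0.5952, 0.0898, 0.2311]
orientation: [2.235, 2.206, -0.005]
contact_force: [0.6, -0.2, 0.3]
grip_width: 0.0855
```

```bash
python3 - <<'E'
from st import *
st(([.596,.0905,.150],R.from_matrix([[0,1,0],[1,0,0],[0,0,-1]])))
f=imaging.grab_frame('wrist'); 
find('crank_handle','wrist',f)
for d in outline_of('crank_handle','wrist')[:2]:
    ys,xs=np.where(d['region']); print(d['score'],xs.min(),xs.max(),ys.min(),ys.max())
g=cv2.cvtColor(f['pixels'],cv2.COLOR_RGB2HSV)[:,:,2]
print([ (z,proj(f,[.596,.0905,z]).round(0)) for z in(.122,.17)])
save(f,'w10.png',scale=1.2)
E
```

```text
50.9 [0.24, 0.45, -0.65, 1.72, 0.31, 1.08, -0.53] [0.5952 0.0898 0.2311] [ 0.6 -0.2  0.3] 0.0855
[[0.013, 1.0, -0.001], [1.0, -0.013, -0.003], [-0.003, -0.001, -1.0]]
offset [0.002 0.002 0.162] turn [-0.001  0.002 -0.009]
wrist crank_handle 0.81 [0.59  0.084 0.142] [250. 206.]
0.94 227 270 180 261
0.69 159 351 179 348
[(0.122, array([257., 191.])), (0.17, array([257., 212.]))]
```

View pics/w10.png

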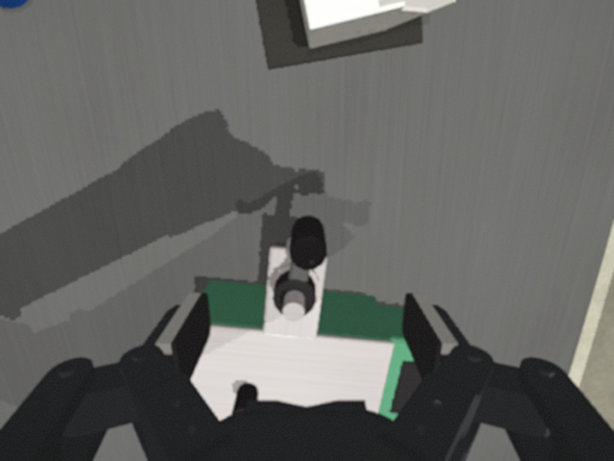

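The handle's top is at (307,250), within about 3 mm of the estimate. That was my last viewed picture; numbers only from here on.

Call:
carry_out(
  offset=[
    [0.006,0.002,0.04],
    [0.006,0.002,0.08],
    [0.006,0.002,0.11],
    [0.006,0.002,0.14],
    [0.006,0.002,0.162],
    [0.006,0.002,0.162],
  ],
  turn=[
    [0,0,0],
    [0,0,0],
    [0,0,0],
    [0,0,0],
    [0,0,0],
    [0,0,0],
  ],
)

```text
clock: 51.65
tcp_pos: [0.5956, 0.0923, 0.149]
orientation: [2.235, 2.206, -0.006]
contact_force: [-0.5, -1.4, -0.6]
grip_width: 0.0851
```

Call:
carry_out(
  offset=[
    [0,0,0],
    [0,0,0],
    [0,0,0],
    [0,0,0],
    [0,0,0],
    [0,0,0],
    [0,0,0],
    [0,0,0],
  ],
  turn=[
    [0,0,0],
    [0,0,0],
    [0,0,0],
    [0,0,0],
    [0,0,0],
    [0,0,0],
    [0,0,0],
    [0,0,0],
  ],
  hand=1,
  force=35,
)

```text
clock: 52.45
tcp_pos: [0.5967, 0.0929, 0.1508]
orientation: [2.234, 2.205, -0.002]
contact_force: [-0.1, 0.3, 3.8]
grip_width: 0.0232
```

```bash
cat > crank.py <<'E'
from st import *
C=np.array([.5853,.0315]); tub_y=82.9
def run(step=0.25,n=8,rr=.060):
    o=st(); A=R.from_rotvec(o["orientation"]); d=np.array(o["tcp_pos"][:2])-C; a0=np.arctan2(d[1],d[0])
    print("angle",np.degrees(a0).round(1),"cw from tub y (rad)",((np.radians(tub_y)-a0)%(2*np.pi)).round(3),"r",np.hypot(*d).round(4),"Ft",(np.array(o["contact_force"][:2])@[np.sin(a0),-np.cos(a0)]).round(1),"M",np.round(o["moment"],2))
    for i in range(1,n+1):
        t=a0-step*i; x=np.r_[C+rr*np.array([np.cos(t),np.sin(t)]),.150]
        print((A.inv().apply(x-o["tcp_pos"])/.5).round(3).tolist(),end=", ")
if __name__=="__main__": run(float(sys.argv[1]) if len(sys.argv)>1 else .25)
E
python3 crank.py .25
```

```text
52.45 [0.2, 0.54, -0.62, 1.78, 0.38, 0.94, -0.59] [0.5967 0.0929 0.1508] [-0.1  0.3  3.8] 0.0232
[[0.013, 1.0, 0.001], [1.0, -0.013, -0.003], [-0.003, 0.001, -1.0]]
angle 79.5 cw from tub y (rad) 0.059 r 0.0624 Ft -0.1 M [-0.03  0.06  0.01]
[-0.014, 0.028, 0.002], [-0.029, 0.053, 0.002], [-0.05, 0.074, 0.002], [-0.076, 0.089, 0.002], [-0.105, 0.097, 0.002], [-0.135, 0.098, 0.002], [-0.164, 0.092, 0.002], [-0.191, 0.078, 0.002],
```

Call:
carry_out(
  offset=[
    [-0.012,0.028,0],
    [-0.027,0.053,0],
    [-0.048,0.074,0],
    [-0.074,0.09,0],
    [-0.074,0.09,0],
  ],
  turn=[
    [0,0,0],
    [0,0,0],
    [0,0,0],
    [0,0,0],
    [0,0,0],
  ],
)

```text
clock: 52.95
tcp_pos: [0.6427, 0.0506, 0.1506]
orientation: [2.238, 2.198, -0.005]
contact_force: [-0.3, -1.9, 6.7]
grip_width: 0.0226
```

```bash
python3 crank.py .25
```

```text
52.95 [0.24, 0.59, -0.59, 1.68, 0.39, 0.98, -0.51] [0.6427 0.0506 0.1506] [-0.3 -1.9  6.7] 0.0226
[[0.018, 1.0, 0.001], [1.0, -0.018, -0.006], [-0.006, 0.001, -1.0]]
angle 18.4 cw from tub y (rad) 1.126 r 0.0605 Ft 1.7 M [-0.28  0.31 -0.01]
[-0.03, 0.005, 0.001], [-0.059, 0.004, 0.002], [-0.088, -0.004, 0.002], [-0.114, -0.019, 0.002], [-0.135, -0.041, 0.002], [-0.15, -0.066, 0.002], [-0.159, -0.095, 0.002], [-0.16, -0.125, 0.002],
```

Call:
carry_out(
  offset=[
    [-0.03,0.005,0],
    [-0.059,0.004,0],
    [-0.088,-0.004,0],
    [-0.114,-0.019,0],
    [-0.135,-0.041,0],
    [-0.15,-0.066,0],
    [-0.159,-0.095,0],
    [-0.16,-0.125,0],
  ],
  turn=[
    [0,0,0],
    [0,0,0],
    [0,0,0],
    [0,0,0],
    [0,0,0],
    [0,0,0],
    [0,0,0],
    [0,0,0],
  ],
)

```text
clock: 53.75
tcp_pos: [0.5761, -0.026, 0.1508]
orientation: [2.236, 2.203, -0.004]
contact_force: [2.0, 3.4, 2.9]
grip_width: 0.023
```

```bash
python3 crank.py .1
```

```text
53.75 [0.41, 0.5, -0.62, 1.85, 0.36, 0.91, -0.39] [ 0.5761 -0.026   0.1508] [2.  3.4 2.9] 0.023
[[0.015, 1.0, 0.0], [1.0, -0.015, -0.004], [-0.004, 0.0, -1.0]]
angle -99.0 cw from tub y (rad) 3.176 r 0.0582 Ft -1.5 M [ 0.86 -0.54 -0.01]
[-0.001, -0.012, 0.002], [0.002, -0.024, 0.002], [0.007, -0.035, 0.002], [0.012, -0.045, 0.002], [0.019, -0.055, 0.001], [0.027, -0.065, 0.001], [0.035, -0.073, 0.001], [0.045, -0.081, 0.001],
```

Call:
carry_out(
  offset=[
    [0,-0.012,0],
    [0.002,-0.024,0],
    [0.007,-0.035,0],
    [0.012,-0.045,0],
    [0.012,-0.045,0],
  ],
  turn=[
    [0,0,0],
    [0,0,0],
    [0,0,0],
    [0,0,0],
    [0,0,0],
  ],
)

```text
clock: 54.25
tcp_pos: [0.5538, -0.0179, 0.1508]
orientation: [2.234, 2.206, -0.006]
contact_force: [-0.4, 0.0, 6.6]
grip_width: 0.0229
```

```bash
python3 crank.py .1
```

```text
54.25 [0.41, 0.47, -0.63, 1.9, 0.35, 0.89, -0.4] [ 0.5538 -0.0179  0.1508] [-0.4  0.   6.6] 0.0229
[[0.013, 1.0, -0.001], [1.0, -0.013, -0.004], [-0.004, -0.001, -1.0]]
angle -122.5 cw from tub y (rad) 3.584 r 0.0586 Ft 0.4 M [0.18 0.09 0.01]
[0.004, -0.011, 0.002], [0.012, -0.021, 0.001], [0.021, -0.029, 0.001], [0.03, -0.036, 0.001], [0.04, -0.043, 0.001], [0.051, -0.048, 0.001], [0.062, -0.052, 0.001], [0.074, -0.056, 0.001],
```

Now right at the stop angle. I'll creep on by 0.2 rad.

Call:
carry_out(
  offset=[
    [0.004,-0.011,0],
    [0.012,-0.021,0],
    [0.012,-0.021,0],
  ],
  turn=[
    [0,0,0],
    [0,0,0],
    [0,0,0],
  ],
)

```text
clock: 54.55
tcp_pos: [0.5458, -0.0121, 0.151]
orientation: [2.232, 2.203, 0.0]
contact_force: [6.4, -0.2, 0.6]
grip_width: 0.0233
```

```bash
python3 crank.py .1
```

```text
54.55 [0.41, 0.45, -0.63, 1.92, 0.35, 0.87, -0.42] [ 0.5458 -0.0121  0.151 ] [ 6.4 -0.2  0.6] 0.0233
[[0.013, 1.0, 0.004], [1.0, -0.013, -0.004], [-0.004, 0.004, -1.0]]
angle -132.2 cw from tub y (rad) 3.754 r 0.0589 Ft -4.9 M [-0.1  -1.51  0.01]
[0.007, -0.01, 0.002], [0.016, -0.018, 0.002], [0.026, -0.025, 0.002], [0.036, -0.03, 0.002], [0.047, -0.035, 0.002], [0.059, -0.038, 0.002], [0.071, -0.041, 0.002], [0.083, -0.042, 0.002],
```

Call:
carry_out(
  offset=[
    [0.008,-0.01,0],
    [0.017,-0.018,0],
    [0.017,-0.018,0],
  ],
  turn=[
    [0,0,0],
    [0,0,0],
    [0,0,0],
  ],
)

```text
clock: 54.85
tcp_pos: [0.5374, -0.0036, 0.151]
orientation: [2.232, 2.203, 0.001]
contact_force: [8.6, -0.2, -0.5]
grip_width: 0.0233
```

```bash
python3 crank.py .1
```

```text
54.85 [0.4, 0.44, -0.64, 1.94, 0.34, 0.86, -0.43] [ 0.5374 -0.0036  0.151 ] [ 8.6 -0.2 -0.5] 0.0233
[[0.013, 1.0, 0.005], [1.0, -0.013, -0.004], [-0.004, 0.005, -1.0]]
angle -143.8 cw from tub y (rad) 3.956 r 0.0594 Ft -5.2 M [-0.11 -1.84  0.03]
[0.009, -0.008, 0.002], [0.02, -0.013, 0.002], [0.031, -0.018, 0.002], [0.042, -0.021, 0.002], [0.054, -0.024, 0.002], [0.066, -0.025, 0.002], [0.078, -0.025, 0.002], [0.09, -0.024, 0.002],
```

The force has held at 8 to 9 N while the handle kept moving, so the limiter is slipping: heading about 3.96 against the stop at 3.6. I'm stopping here, releasing and retreating.

Call:
carry_out(
  offset=[
    [0,0,0],
    [0,0,0],
    [0,0,0],
    [0,0,0],
    [0,0,0],
  ],
  turn=[
    [0,0,0],
    [0,0,0],
    [0,0,0],
    [0,0,0],
    [0,0,0],
  ],
  hand=0.45,
)

```text
clock: 55.35
tcp_pos: [0.5352, -0.0031, 0.1505]
orientation: [2.234, 2.206, -0.004]
contact_force: [0.4, 0.3, -0.9]
grip_width: 0.0471
```

Call:
carry_out(
  offset=[
    [0,0,-0.04],
    [0,0,-0.1],
    [0,0,-0.2],
    [0,0,-0.3],
    [0,0,-0.36],
    [-0.1,0,-0.36],
    [-0.2,-0.05,-0.36],
    [-0.3,-0.05,-0.36],
  ],
  turn=[
    [0,0,0],
    [0,0,0],
    [0,0,0],
    [0,0,0],
    [0,0,0],
    [0,0,0],
    [0,0,0],
    [0,0,0],
  ],
)

```text
clock: 56.15
tcp_pos: [0.5072, -0.1474, 0.3316]
orientation: [2.232, 2.207, -0.004]
contact_force: [1.6, -0.1, 0.3]
grip_width: 0.0471
```

```bash
python3 - <<'E'
from st import *
st()
f=imaging.grab_frame('wrist'); find('crank_handle','wrist',f); find('cover_knob','wrist',f,2)
for c in('top','scene'):
    f=imaging.grab_frame(c)
    for q in('crank_handle','cover','scoop','pad','stone0','bore_gauge','hammer','oil_bottle'): find(q,c,f,3,.3)
    for q in('scoop','pad'):
        for d in outline_of(q,c)[:1]: k,_=cv2.findContours(d['region'].astype(np.uint8),0,2); print(c,q,cv2.minAreaRect(max(k,key=cv2.contourArea)))
E
```

```text
56.15 [0.7, 0.22, -0.63, 1.76, 0.14, 1.21, 0.02] [ 0.5072 -0.1474  0.3316] [ 1.6 -0.1  0.3] 0.0471
[[0.011, 1.0, -0.0], [1.0, -0.011, -0.004], [-0.004, -0.0, -1.0]]
wrist crank_handle 0.93 [0.552 0.005 0.121] [296.  26.]
wrist cover_knob 0.85 [ 0.571 -0.086  0.09 ] [305. 112.]
top crank_handle 0.42 [0.565 0.016 0.121] [245. 164.]
top crank_handle 0.35 [0.488 0.508 0.023] [123. 190.]
top cover 0.95 [ 0.566 -0.066  0.09 ] [267. 165.]
top scoop 0.5 [0.564 0.016 0.12 ] [245. 164.]
top pad 0.78 [0.585 0.245 0.004] [189. 165.]
top stone0 0.53 [0.585 0.243 0.005] [190. 165.]
top bore_gauge 0.7 [ 0.658 -0.47   0.013] [367. 143.]
top bore_gauge 0.64 [ 0.566 -0.069  0.09 ] [268. 164.]
top hammer 0.81 [0.485 0.505 0.021] [123. 191.]
top hammer 0.7 [0.568 0.026 0.12 ] [242. 163.]
top oil_bottle 0.57 [ 0.466 -0.55   0.109] [396. 187.]
top scoop ((180.02354431152344, 148.6058807373047), (31.129526138305664, 19.740671157836914), 77.47119140625)
scene crank_handle 0.59 [0.553 0.012 0.124] [263. 207.]
scene cover 0.88 [ 0.584 -0.086  0.091] [233. 203.]
scene scoop 0.63 [0.631 0.274 0.019] [314. 292.]
scene pad 0.6 [0.657 0.294 0.003] [314. 304.]
scene bore_gauge 0.77 [ 0.669 -0.465  0.011] [145. 178.]
scene hammer 0.58 [0.53  0.511 0.024] [404. 316.]
scene hammer 0.42 [0.629 0.272 0.02 ] [314. 291.]
scene oil_bottle 0.7 [ 0.485 -0.552  0.085] [164. 128.]
scene oil_bottle 0.37 [0.578 0.022 0.121] [260. 214.]
scene scoop ((313.0914306640625, 291.03973388671875), (23.564714431762695, 43.780128479003906), 23.498565673828125)
scene pad ((312.1000061035156, 293.8000183105469), (31.304948806762695, 46.95742416381836), 26.56505012512207)
```

```bash
python3 - <<'E'
from st import *
for c in('top','scene'):
    f=imaging.grab_frame(c); h=cv2.cvtColor(f['pixels'],cv2.COLOR_RGB2HSV)
    m=((h[...,0]>3)&(h[...,0]<16)&(h[...,1]>110)&(h[...,2]>60)).astype(np.uint8)
    n,_,s,cc=cv2.connectedComponentsWithStats(m)
    for i in range(1,n):
        if s[i,4]>=4: print(c,cc[i].round(0),s[i,4],ray(f,cc[i],.01).round(3))
E
```

```text
top [ 23. 200.] 3730 [0.458 0.928 0.01 ]
top [466. 161.] 11 [ 0.578 -0.878  0.01 ]
top [481. 164.] 12 [ 0.56  -0.939  0.01 ]
top [506. 164.] 14 [ 0.562 -1.046  0.01 ]
top [489. 212.] 3295 [ 0.367 -0.958  0.01 ]
top [469. 174.] 10 [ 0.524 -0.886  0.01 ]
top [489. 171.] 4 [ 0.532 -0.969  0.01 ]
top [492. 174.] 4 [ 0.52  -0.985  0.01 ]
top [146. 230.] 127 [0.329 0.417 0.01 ]
top [465. 247.] 11 [ 0.23  -0.849  0.01 ]
scene [25.  5.] 6 [ 0.212 -2.431  0.01 ]
scene [12. 11.] 8 [ 0.311 -2.415  0.01 ]
scene [110.  16.] 4 [-0.057 -1.776  0.01 ]
scene [40. 59.] 2006 [ 0.502 -1.621  0.01 ]
scene [94. 24.] 4 [ 0.067 -1.768  0.01 ]
scene [260.  28.] 14 [-0.557 -0.925  0.01 ]
scene [72. 46.] 4 [ 0.303 -1.613  0.01 ]
scene [76. 46.] 6 [ 0.296 -1.587  0.01 ]
scene [68. 56.] 41 [ 0.382 -1.525  0.01 ]
scene [83. 51.] 4 [ 0.3   -1.502  0.01 ]
scene [73. 67.] 9 [ 0.427 -1.39   0.01 ]
scene [66. 67.] 7 [ 0.451 -1.425  0.01 ]
scene [36. 97.] 333 [ 0.685 -1.293  0.01 ]
scene [130.  77.] 4 [ 0.29  -1.078  0.01 ]
scene [128.  81.] 4 [ 0.32  -1.054  0.01 ]
scene [117.  83.] 7 [ 0.365 -1.078  0.01 ]
scene [112.  86.] 5 [ 0.393 -1.079  0.01 ]
scene [114.  90.] 4 [ 0.41  -1.043  0.01 ]
scene [108.  93.] 4 [ 0.44  -1.041  0.01 ]
scene [98. 99.] 15 [ 0.503 -1.035  0.01 ]
scene [24. 99.] 7 [ 0.735 -1.319  0.01 ]
scene [ 34. 108.] 5 [ 0.737 -1.212  0.01 ]
scene [ 35. 112.] 6 [ 0.746 -1.182  0.01 ]
scene [ 57. 114.] 4 [ 0.69  -1.081  0.01 ]
scene [ 19. 134.] 469 [ 0.87  -1.087  0.01 ]
scene [ 52. 133.] 6 [ 0.77  -0.977  0.01 ]
scene [ 58. 141.] 5 [ 0.778 -0.911  0.01 ]
scene [ 66. 142.] 10 [ 0.758 -0.878  0.01 ]
scene [ 64. 148.] 4 [ 0.784 -0.856  0.01 ]
scene [403. 248.] 334 [0.316 0.413 0.01 ]
```

No stone colour shows on the bench or in the scoop; the only brown spot there is the brown look-alike ring. Handing in.

```bash
python3 -c "
from bench import r
print(r.hand_in())"
```

```text
the job is handed in; nothing more can be done
None
```

The tumbler job is done in the order asked and handed in at about 56 s on the robot's clock; hand-in gives no verdict.

- **Bushings:** all three loose grey ones stand upright on the tub floor. The middle one sat about 15 mm off where I set it, still upright.
- **Stones:** I could make out at least five stones in the tub. The scoop looked empty, its load fell to about 2 N, and a colour search at the end found no stones on the bench or in the scoop.
- **Scoop:** it is back upright on the pad, by arm readings within about 3 mm of the pad's measured centre.
- **Cover:** it met its stop at about 15 N, and the picture afterwards shows it square over the tub with its tongue under the crank.
- **Clamp crank:** the force at the handle rose to about 8 N and stayed there while the handle moved on. I stopped at a heading of about 3.96 rad against the stop at 3.6. That makes the slip about 0.35 rad (0.08 to 0.9 wanted), worked out from arm readings, not measured directly.
- **Bystanders:** the bore gauge, hammer and oil bottle read in the same places at the end as at the start. I did not touch the blue and brown rings or the rack.

Two network reports disagreed with the rest. The top camera once reported a stone at the pad's position, but the colour search found nothing there. It also once named the crank as the scoop; its scoop outline and the scene camera both put the scoop on the pad.

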